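# Roll the turned handles inlay-up and pack them in the case

### The arm

A 6-joint arm with a two-finger parallel gripper is mounted at the origin on the work surface. World frame = base frame: x ahead of the robot, y to its left, z up, the work surface at z = 0. Lengths are in m, angles in rad, forces in N, time in s.
With the tool pointing down it reaches from about 0.425 to 0.95 m from the base axis. Payload 3.5 kg.
Tool frame: the origin (TCP) lies at the very end of the fingers, on their centre line; the grasp point (between the pads) lies 19 mm behind it (tcp_to_grasp is the distance from the TCP to the grasp point, in m); z points along the fingers, y is the direction in which the jaws open and shut (so a half turn about z gives the same grasp; the last joint's range is limited). The gripper opens to 85 mm and grips with 20 to 120 N. Pads are 22 mm wide; open, the fingers measure 114 mm over their backs; the gripper's body (76 mm by 85 mm) begins 54 mm behind the grasp point. The pads swing forward as they close: fully open they stand 13 mm farther back than shut.
Start: joints at [0.961, 0.286, 1.577, -0, 1.279, -0.15], TCP at [0.3, 0.605, 0.231] pointing down, gripper open.
Joint ranges: [-2.77, 2.77], [-0.9, 2.22], [0.21, 2.48], [-1.53, 4.67], [0.24, 2.81], [-2.84, 2.84]. Speed limits (rad/s): [2.79, 2.79, 3.14, 3.14, 3.14, 3.14].

### API

Orientations are given as a unit quaternion [x, y, z, w].
In Python, from plant import * gives the robot as it stands. The module is installed in compiled form; this text tells all that it offers.
- The arm moves only by the tool arm_command, never from a script. Its argument "steps" is a list of rows, each a list of 3 entries, a list of its own where there are three numbers: the turn, a rotation vector about the tool's x, y, z in rad, then the shift along the tool's x, y, z in m, then the gripper command: -1 is shut, 1 is fully open, values between are in proportion. A call has 1 to 12 rows; each row is the pose to reach, as a shift and turn from the pose measured when the call began, along the tool's axes at that moment; what a row does not reach only later rows make up. A row lasts 1/8 s, in which the tool goes at most 62.5 mm and 10.7 degrees, less where a joint would pass 70% of its speed; a pose out of reach is approached as far as the arm can. A call with a gripper value outside its range is refused whole. The fingers move at their own pace and stop on an object; "force" is the grip in N (left out, the last holds). Time passes only in rows, so rows that repeat a pose let the fingers close. It gives the time, the measured TCP pose, the force and the opening at its end, in the units of the state.
- get_state(): the state, without advancing time (a new reading comes with each control period).
- read_camera(name): name is "side" or "top" or "wrist"; returns a dict with "frame" (384x512x3 uint8, red, green, blue), "vfov" (degrees; the focal length in pixels is half the picture's height over the tangent of half this angle, whatever the lens; pixels are square), "cx", "cy" (the principal point, pixels), "position" and "rotation" of the camera in the world; the wrist camera has in their place "mount" (4x4, takes a point from camera to tool coordinates, whose origin is the TCP and whose axes are the flange's). Camera axes: x right, y up, looking along -z (the intrinsics and any distortion apply to the point x, -y, -z); pixel columns grow to the right and rows downward; lengths in m; the calibration is good to about 2 mm. A picture is of the moment at which its call begins: read the wrist's pose just before it. There is no depth.
- sign_off(): hands the job in, once; it reports no verdict.
The state is a dict: "time": time; "qpos": joint angles; "dq": joint speeds; "joint_efforts": joint torques, N m; "eef_pos": TCP position; "tcp_rot": TCP orientation; "contact_force": force on the tool from outside, world axes, zero at the start; "wrist_torque": the same for the moment, N m; "opening": opening from 0.0 (shut) to 1.0 (fully open).
Only numpy, scipy, OpenCV 4.12 (cv2) and the standard library are available. Lean on these libraries where they do the work, as an engineer would, in place of code of your own. Each camera call takes 0.05 s, during which the arm holds its last target.

### The job

First turn every tool handle on the bench so that its brass inlay strip faces straight up, by rolling it along the bench (do not pick a handle up and carry it while its inlay is not on top), until all of them lie there inlay up. Then lay each one down in an empty pair of cradles in the wooden case, lying square in the cradles with the inlay still up, and once all are in, lower the lid gently until it is fully closed. Leave the glue bottle and the mallet alone.

Things in the scene. Friction and masses are not known exactly. Their poses are not given: they have to be found in the camera images.
- handle_red: Red turned tool handle, plain cylinder 150 mm long, 36 mm diameter, 140 g; origin mid-length on its axis. Its x axis runs along it to the end with the steel band; its z axis points out through the brass inlay strip (96 x 11 mm; brass ticks on the end faces point that way too); a thin white line runs along the other side. Rolls easily and runs on when pushed. May be absent.
- handle_blue: Blue turned tool handle, plain cylinder 150 mm long, 36 mm diameter, 140 g; origin mid-length on its axis. Its x axis runs along it to the end with the steel band; its z axis points out through the brass inlay strip (96 x 11 mm; brass ticks on the end faces point that way too); a thin white line runs along the other side. Rolls easily and runs on when pushed. May be absent.
- handle_green: Green turned tool handle, plain cylinder 150 mm long, 36 mm diameter, 140 g; origin mid-length on its axis. Its x axis runs along it to the end with the steel band; its z axis points out through the brass inlay strip (96 x 11 mm; brass ticks on the end faces point that way too); a thin white line runs along the other side. Rolls easily and runs on when pushed. May be absent.
- handle_black: Black turned tool handle, plain cylinder 150 mm long, 36 mm diameter, 140 g; origin mid-length on its axis. Its x axis runs along it to the end with the steel band; its z axis points out through the brass inlay strip (96 x 11 mm; brass ticks on the end faces point that way too); a thin white line runs along the other side. Rolls easily and runs on when pushed. May be absent.
- case: Fixed pale wooden case, 190 (x) by 325 (y) by 60 mm high, walls 10 mm; origin at the centre of its underside. Inside, four pairs of dark 90-degree V cradles 65 mm apart in y take handles along the case's x. A pair's cradles stand at x = +-55 mm, each 16 mm long; between them it is open down to the floor (10 mm up) for fingers. A handle has 10 mm end play each way.
- slot0 (a point): where the middle of a handle lying in cradle pair 0 belongs (-97.5 mm in the case's y), on its axis, 32.5 mm above the bench; axes as the case's
- slot1 (a point): where the middle of a handle lying in cradle pair 1 belongs (-32.5 mm in the case's y), on its axis, 32.5 mm above the bench; axes as the case's
- slot2 (a point): where the middle of a handle lying in cradle pair 2 belongs (+32.5 mm in the case's y), on its axis, 32.5 mm above the bench; axes as the case's
- slot3 (a point): where the middle of a handle lying in cradle pair 3 belongs (+97.5 mm in the case's y), on its axis, 32.5 mm above the bench; axes as the case's
- lid (a joint): lid hinge on the case's +x rim (away from the robot), axis along the case's y; rad, 0 = closed flat on the case, grows as it opens, at most 1.9; starts open at 1.6 to 1.85. Stiff: the lid stays where it is left; about 2 to 6 N at its free edge moves it.
- lid_hinge (a point): middle of the hinge line, 60 mm above the bench on the case's +x face. The pale wooden lid is 8 mm thick, 190 mm from hinge to free edge, 325 mm wide, 0.4 kg. Axes of the lid (when closed: as the case's).
- lid_edge (a point): middle of the lid's free edge, on its outer face (the face that is the top when closed)
- lid_handle (a point): tip of the brass knob on the lid's outer face, 35 mm out from the face, 30 mm from the free edge, on the middle of the width
- stop_near: pale wooden batten screwed to the bench on the robot's side of the handles, 20 mm (x) by 400 mm (y) by 16 mm high; origin at the centre of its underside. Keeps a handle from rolling away
- stop_far: a like batten (20 x 400 x 16 mm) on the far side of the handles
- glue: yellow glue bottle, 60 mm diameter, 170 mm tall, standing; bystander. Origin at the centre of its underside
- mallet: wooden mallet lying flat, handle 240 mm long towards its -x, head 60 x 110 x 56 mm centred 60 mm to its +x; bystander
Not all that is in view belongs to the job. Leave any pink or purple look-alike of the handle_black alone.

How it is judged:
By the outcome, as a careful person would: the job done as asked, in the order asked, and still so for the second after the job is handed in, with the robot touching nothing.
Of handle_red, handle_blue, handle_green, handle_black only 3 to 4 are there at a start; the rules pass over those that are not, and their reading is None.
At some moment in a run one of handle_red, handle_blue, handle_green, handle_black may be knocked a few centimetres aside while the robot is not near it.
Once in a run the grip may slacken for a moment while it holds something.
It also fails if it takes over 210 s, if anything falls off the work surface, if the arm or the gripper's body presses on something with over 40 N, if the wrist force passes 120 N, or if a joint passes its speed limit or range.

## Working session

There is one attempt and no reset: what is moved stays moved. The work goes in short steps, Python scripts to look and compute and a tool call to move; the robot and the scene stay as the last step left them, time stands still between calls to the robot, and variables do not carry over. Pictures are saved under pics/ and viewed, and the job is handed in when it is done.

Besides the shell and the picture viewer there is one more tool, called after ">>>" by a JSON object that holds its "op" and its "data", one argument or row to a line. arm_command: Moves the arm, as the interface text tells. Its arguments: {"type":"object","properties":{"steps":{"type":"array"},"force":{"type":"number"}},"required":["steps"]}

```bash
mkdir -p pics; cat > h.py <<'E'
from plant import *
import numpy as np, cv2
from scipy.spatial.transform import Rotation as R
def cam(name,save=None):
    s=get_state(); c=read_camera(name)
    if save: cv2.imwrite('pics/'+save+'.png',c['frame'][:,:,::-1])
    return s,c
E
python3 - <<'E'
from h import *
s=get_state(); print({k:np.round(v,3) for k,v in s.items()})
for n in ['side','top','wrist']:
    s,c=cam(n,n+'0'); print(n,{k:(np.round(v,4) if k!='frame' else v.shape) for k,v in c.items()})
E
```

```text
{'time': np.float64(0.0), 'qpos': array([ 0.961,  0.287,  1.578, -0.   ,  1.279, -0.15 ]), 'dq': array([-0.   , -0.   , -0.   , -0.001, -0.001,  0.001]), 'joint_efforts': array([ 1.0000e-03, -4.0599e+01, -2.9262e+01, -0.0000e+00,  6.0000e-03,
        0.0000e+00]), 'eef_pos': array([0.299, 0.604, 0.23 ]), 'tcp_rot': array([ 0.228,  0.974, -0.001, -0.   ]), 'contact_force': array([-0.134,  0.271, -0.62 ]), 'wrist_torque': array([-0.022, -0.006,  0.032]), 'opening': np.float64(1.0)}
side {'frame': (384, 512, 3), 'vfov': np.float64(47.1425), 'cx': np.float64(260.2728), 'cy': np.float64(192.2787), 'position': array([ 0.3216, -1.1145,  0.7903]), 'rotation': array([ 0.503 , -0.0297, -0.0396,  0.8629])}
top {'frame': (384, 512, 3), 'vfov': np.float64(53.0483), 'cx': np.float64(257.2867), 'cy': np.float64(191.4078), 'position': array([0.3732, 0.1301, 1.1884]), 'rotation': array([-0.023 ,  0.03  ,  0.7162, -0.6969])}
wrist {'frame': (384, 512, 3), 'vfov': np.float64(69.4237), 'cx': np.float64(252.7661), 'cy': np.float64(190.6257), 'mount': array([[-4.000e-04,  9.456e-01,  3.254e-01,  8.490e-02],
       [ 1.000e+00,  6.000e-04, -5.000e-04,  4.000e-04],
       [-6.000e-04,  3.254e-01, -9.456e-01, -1.429e-01],
       [ 0.000e+00,  0.000e+00,  0.000e+00,  1.000e+00]])}
```

View pics/top0.png

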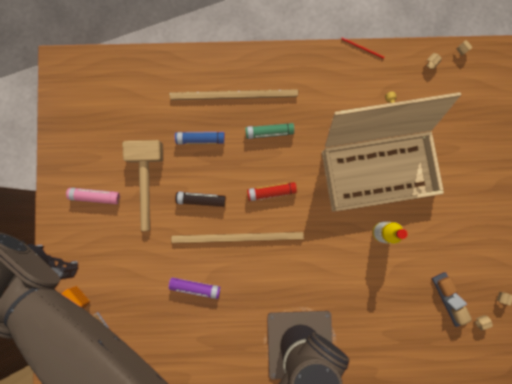

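View pics/side0.png

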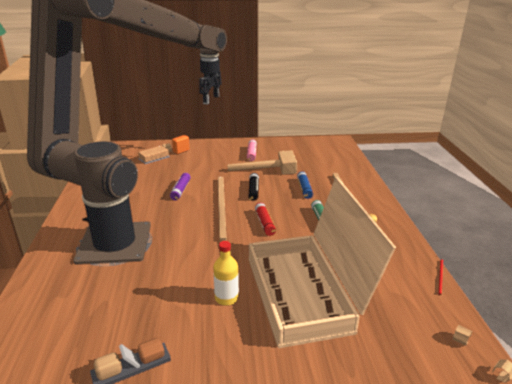

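View pics/wrist0.png

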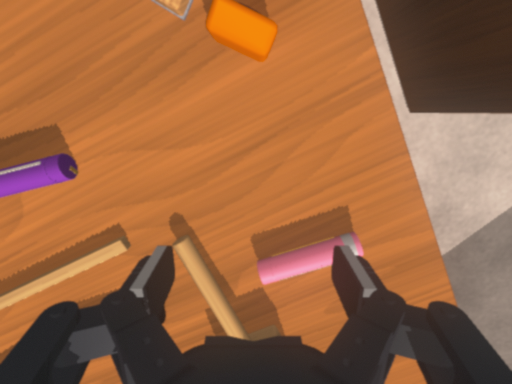

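```bash
cat >> h.py <<'E'
def rays(c,uv,s=None):
    uv=np.atleast_2d(np.array(uv,float)); f=192/np.tan(np.radians(c['vfov'])/2)
    d=np.c_[(uv[:,0]-c['cx'])/f,-(uv[:,1]-c['cy'])/f,-np.ones(len(uv))]
    if 'mount' in c:
        T=np.eye(4);T[:3,:3]=R.from_quat(s['tcp_rot']).as_matrix();T[:3,3]=s['eef_pos'];M=T@c['mount']
        return M[:3,3],d@M[:3,:3].T
    return np.array(c['position']),R.from_quat(c['rotation']).apply(d) if np.size(c['rotation'])==4 else d@np.array(c['rotation']).T
def plane(c,uv,z,s=None):
    o,d=rays(c,uv,s); t=(z-o[2])/d[:,2]; return o+d*t[:,None]
def proj(c,P,s=None):
    P=np.atleast_2d(P);f=192/np.tan(np.radians(c['vfov'])/2)
    if 'mount' in c:
        T=np.eye(4);T[:3,:3]=R.from_quat(s['tcp_rot']).as_matrix();T[:3,3]=s['eef_pos'];M=T@c['mount'];q=(P-M[:3,3])@M[:3,:3]
    else: q=R.from_quat(c['rotation']).inv().apply(P-c['position'])
    return np.c_[c['cx']+f*q[:,0]/-q[:,2],c['cy']-f*q[:,1]/-q[:,2]]
def crop(c,x0,y0,x1,y1,k,name):
    cv2.imwrite('pics/'+name+'.png',cv2.resize(c['frame'][y0:y1,x0:x1,::-1],None,fx=k,fy=k,interpolation=cv2.INTER_CUBIC))
E
python3 - <<'E'
from h import *
s,c=cam('top')
crop(c,310,80,470,220,5,'case0'); crop(c,160,80,310,250,4,'hand0')
s,c=cam('side')
crop(c,230,130,400,350,3,'side0c')
E
```

```text
(no output)
```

View pics/case0.png

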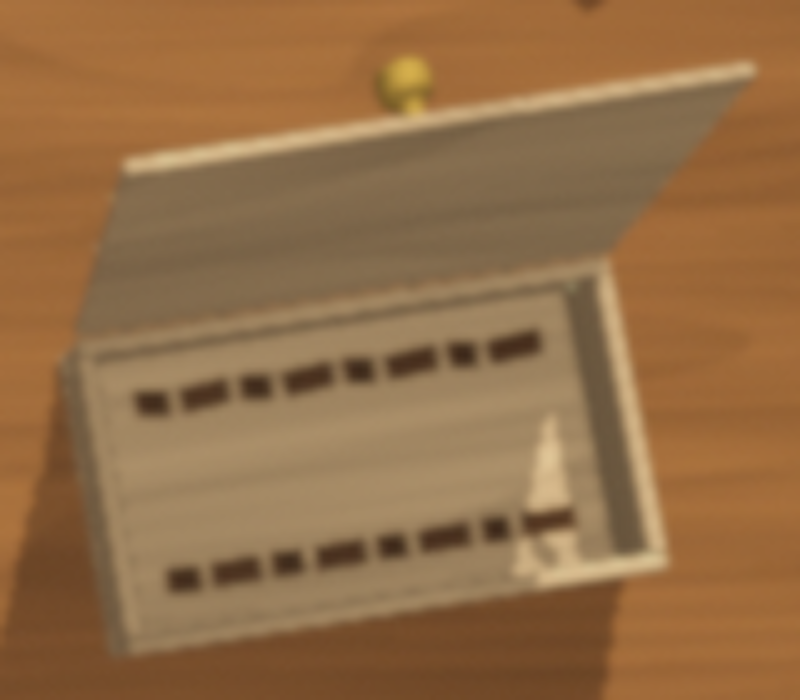

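View pics/hand0.png

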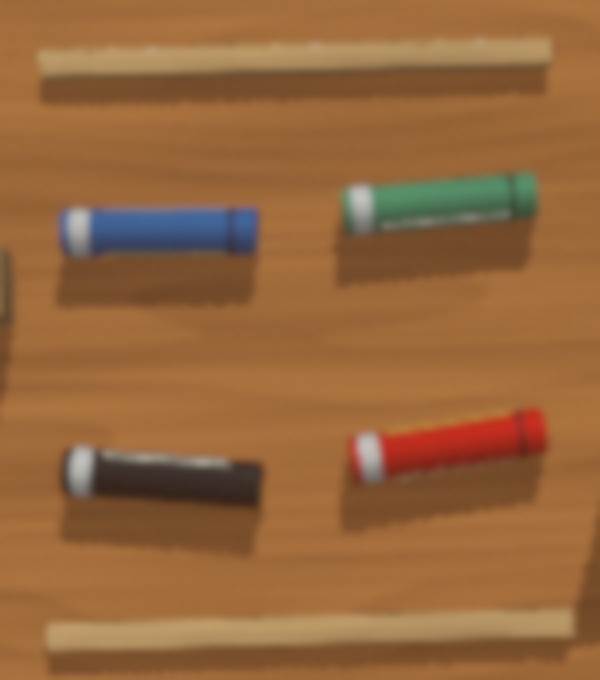

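View pics/side0c.png

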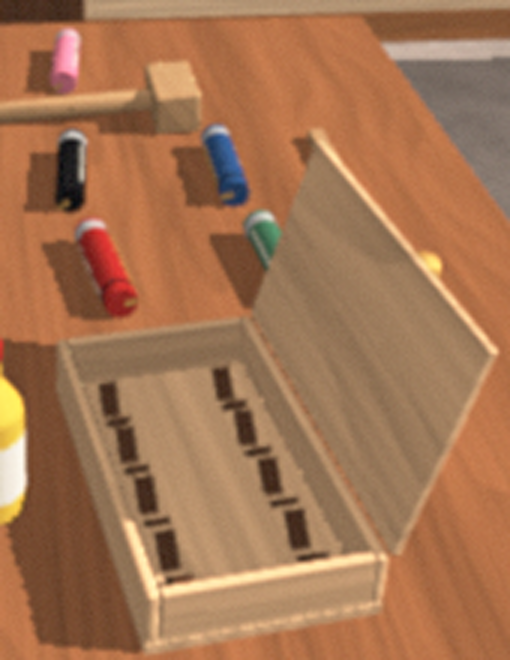

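```bash
cat >> h.py <<'E'
def handles(c,s=None,z=0.018,amin=150):
    hsv=cv2.cvtColor(c['frame'],cv2.COLOR_RGB2HSV); H,S,V=[hsv[:,:,i].astype(int) for i in range(3)]
    m={'red':((H<4)|(H>175))&(S>190)&(V>110),'blue':(H>100)&(H<125)&(S>110)&(V>60),'green':(H>60)&(H<90)&(S>80)&(V>50),'black':(V<75)&(S<110)}
    return m
E
python3 - <<'E'
from h import *
s,c=cam('top')
for n,m in handles(c).items():
    m=m.astype(np.uint8)*255; m[:85]=0;m[240:]=0;m[:,:165]=0;m[:,305:]=0
    k,l,st,ce=cv2.connectedComponentsWithStats(m)
    for i in range(1,k):
        if st[i,4]<60: continue
        p=np.argwhere(l==i)[:,::-1].astype(float)
        w=plane(c,p,0.018+0.006)[:,:2]
        (cx,cy),(a,b),an=cv2.minAreaRect(w.astype(np.float32)*1000)
        mm=w.mean(0);ev,v=np.linalg.eigh(np.cov(w.T));v=v[:,1]*np.sign(v[1,1])
        t=(w-mm)@v; print(n,st[i,4],np.round([cx,cy,a,b],0),np.degrees(np.arctan2(v[1],v[0])).round(1), 'body ends',np.round((mm+v*t.min())*1000),np.round((mm+v*t.max())*1000))
for nm,uv in [('far',[(170,97),(297,94)]),('near',[(172,240),(303,237)])]: print(nm,plane(c,uv,0.016).round(3))
# case: rim corners 
cc=np.array([(60,362),(600,265),(665,565),(120,655)])/5+[310,80]
P=plane(c,cc,0.06);print('case rim',P.round(3),[np.linalg.norm(P[i]-P[i-1]).round(3) for i in range(4)])
E
```

```text
red 264 [462.  62.  24. 118.] 97.6 body ends [470.   4.] [455. 121.]
blue 285 [634. 280. 120.  22.] 89.8 body ends [633. 221.] [633. 340.]
green 239 [652.  63.  19. 118.] 93.5 body ends [656.   4.] [649. 122.]
black 217 [442. 282. 121.  21.] 85.5 body ends [437. 222.] [446. 342.]
far [[ 0.762  0.38   0.016]
 [ 0.762 -0.015  0.016]]
near [[ 0.321  0.379  0.016]
 [ 0.319 -0.018  0.016]]
case rim [[ 0.569 -0.078  0.06 ]
 [ 0.619 -0.403  0.06 ]
 [ 0.438 -0.431  0.06 ]
 [ 0.394 -0.106  0.06 ]] [np.float64(0.177), np.float64(0.329), np.float64(0.183), np.float64(0.328)]
```

```bash
cat >> h.py <<'E'
def go(x,y,z,ang):
    """tool down, tool x at world angle ang deg"""
    s=get_state();Rc=R.from_quat(s['tcp_rot']);a=np.radians(ang)
    X=np.array([np.cos(a),np.sin(a),0]);Z=np.array([0,0,-1.]);Rt=R.from_matrix(np.c_[X,np.cross(Z,X),Z])
    t=(Rc.inv()*Rt).as_rotvec();d=Rc.inv().apply(np.array([x,y,z])-s['eef_pos'])
    print('turn',t.round(3).tolist(),'shift',d.round(4).tolist(),'rows>=',np.ceil(max(np.linalg.norm(t)/.187,np.linalg.norm(d)/.0625)))
def st():
    s=get_state(); X=R.from_quat(s['tcp_rot']).as_matrix()[:,0]
    print('t',round(float(s['time']),2),'p',np.round(s['eef_pos'],4),'ang',np.degrees(np.arctan2(X[1],X[0])).round(1),'F',np.round(s['contact_force'],1),'op',round(float(s['opening']),3))
E
python3 -c "
from h import *
st();go(.55,.17,.25,90)"
```

```text
t 0.3 p [0.2994 0.6047 0.2308] ang 153.7 F [-0.7 -0.4 -0.3] op 1.0
turn [-0.001, 0.0, 1.111] shift [-0.4175, -0.2784, -0.019] rows>= 9.0
```

>>> {"op": "arm_command", "data": {
  "steps": [
    [[0,0,1.111],[-0.4175,-0.278,-0.019],1],
    [[0,0,1.111],[-0.4175,-0.278,-0.019],1],
    [[0,0,1.111],[-0.4175,-0.278,-0.019],1],
    [[0,0,1.111],[-0.4175,-0.278,-0.019],1],
    [[0,0,1.111],[-0.4175,-0.278,-0.019],1],
    [[0,0,1.111],[-0.4175,-0.278,-0.019],1],
    [[0,0,1.111],[-0.4175,-0.278,-0.019],1],
    [[0,0,1.111],[-0.4175,-0.278,-0.019],1],
    [[0,0,1.111],[-0.4175,-0.278,-0.019],1],
    [[0,0,1.111],[-0.4175,-0.278,-0.019],1],
    [[0,0,1.111],[-0.4175,-0.278,-0.019],1]
  ]
}}

```text
time: 1.68
eef_pos: [0.5494, 0.1716, 0.2499]
tcp_rot: [0.706, 0.708, -0.0, -0.0]
contact_force: [1.1, -0.2, 0.2]
opening: 0.999
```

```bash
python3 -c "
from h import *
st();s,c=cam('wrist','w1');cv2.imwrite('pics/w1b.png',cv2.resize(c['frame'][:,:,::-1],(800,600),interpolation=cv2.INTER_CUBIC))"
```

```text
t 1.68 p [0.5494 0.1716 0.2499] ang 90.1 F [ 1.1 -0.2  0.2] op 0.999
```

View pics/w1b.png

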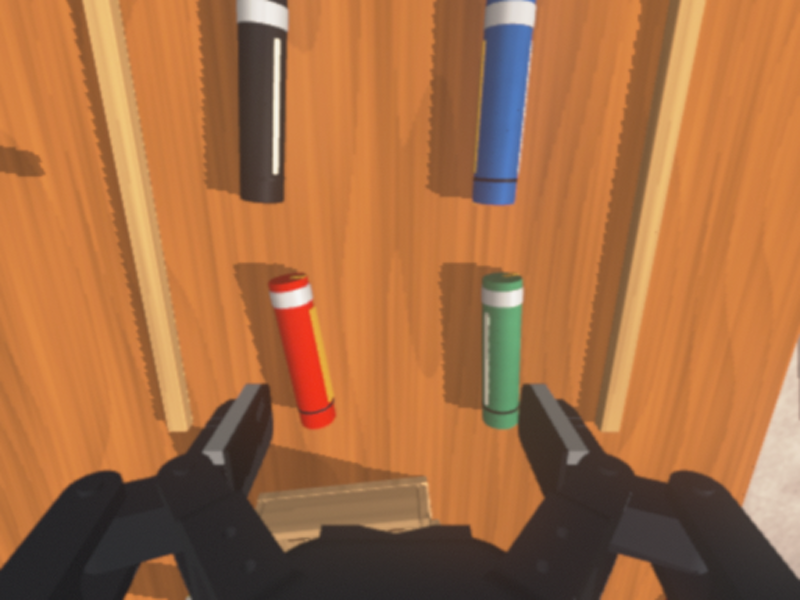

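```bash
python3 -c "
from h import *
im=cv2.imread('pics/w1.png');h=cv2.cvtColor(im,cv2.COLOR_BGR2HSV)
k=512/800
for n,r,x0,x1 in [('red',350,270,340),('green',350,475,530),('black',100,228,295),('blue',100,465,540)]:
    r=int(r*k);print(n);print(h[r,int(x0*k):int(x1*k)].tolist())
"
```

```text
red
[[13, 168, 149], [12, 169, 152], [13, 170, 153], [12, 168, 152], [12, 167, 148], [12, 166, 144], [12, 166, 141], [12, 168, 140], [12, 167, 139], [8, 177, 140], [5, 194, 147], [4, 203, 158], [3, 206, 170], [3, 209, 182], [3, 213, 192], [3, 213, 204], [3, 216, 213], [3, 218, 219], [3, 217, 224], [3, 218, 228], [3, 218, 230], [3, 220, 233], [4, 225, 234], [3, 223, 236], [4, 226, 237], [4, 223, 238], [4, 225, 239], [4, 223, 238], [3, 223, 237], [4, 220, 234], [6, 213, 231], [13, 199, 231], [18, 188, 231], [19, 184, 230], [19, 182, 227], [17, 180, 224], [15, 179, 220], [13, 176, 217], [13, 173, 215], [13, 176, 211], [13, 175, 211], [12, 174, 212], [12, 176, 212], [13, 176, 212], [12, 175, 210]]
green
[[13, 161, 139], [13, 160, 139], [13, 157, 138], [13, 154, 131], [17, 122, 109], [25, 63, 105], [21, 49, 140], [20, 47, 152], [33, 43, 129], [48, 60, 111], [55, 70, 106], [56, 73, 109], [58, 72, 113], [59, 73, 119], [61, 75, 125], [62, 80, 130], [64, 82, 137], [64, 86, 142], [65, 88, 147], [65, 90, 153], [66, 93, 157], [66, 93, 161], [66, 95, 164], [66, 96, 165], [66, 97, 168], [67, 97, 1
[... 872 characters left out ...]
 153, 143], [12, 153, 142], [12, 151, 140], [13, 150, 141], [16, 151, 150], [16, 130, 147], [7, 57, 112], [121, 55, 97], [115, 88, 102], [114, 93, 104], [114, 97, 108], [114, 100, 110], [113, 104, 113], [112, 107, 117], [112, 113, 124], [111, 120, 130], [110, 122, 136], [110, 128, 143], [110, 130, 149], [110, 133, 155], [110, 134, 158], [110, 135, 162], [110, 138, 165], [109, 140, 170], [109, 142, 176], [109, 143, 182], [109, 145, 186], [108, 146, 188], [108, 146, 190], [108, 145, 187], [109, 142, 182], [109, 140, 178], [109, 133, 174], [116, 63, 170], [6, 50, 194], [11, 110, 206], [12, 150, 199], [12, 162, 197], [12, 163, 197], [12, 163, 196], [12, 163, 192], [12, 162, 190], [12, 164, 191]]
```

```bash
cat >> h.py <<'E'
from scipy.optimize import least_squares
def body(c,name):
    hsv=cv2.cvtColor(c['frame'],cv2.COLOR_RGB2HSV); H,S,V=[hsv[:,:,i].astype(int) for i in range(3)]
    return {'red':((H<8)|(H>172))&(S>165)&(V>90),'blue':(H>98)&(H<126)&(S>75)&(V>50),'green':(H>38)&(H<95)&(S>50)&(V>45),'black':(V<100)&(S<105)&(V>35)}[name].astype(np.uint8),H,S,V
def roll(c,s,name,box=None,dbg=None,zc=0.018):
    m,H,S,V=body(c,name); 
    if box is not None:
        q=np.zeros_like(m);q[box[1]:box[3],box[0]:box[2]]=1;m=m*q
    m=cv2.morphologyEx(m,cv2.MORPH_OPEN,np.ones((3,3),np.uint8))
    k,l,stt,ce=cv2.connectedComponentsWithStats(m)
    i=1+np.argmax(stt[1:,4]);x,y,w,h,a=stt[i]
    brass=(H>=16)&(H<=32)&(S>90)&(V>110); white=(S<62)&(V>105)
    if name=='black': white=(S<70)&(V>125)
    comp=(l==i)
    dil=cv2.dilate(comp.astype(np.uint8),np.ones((1,2*max(4,int(w*.25))+1),np.uint8))>0
    obj=(comp|((brass|white)&dil)).astype(np.uint8)
    obj=cv2.morphologyEx(obj,cv2.MORPH_CLOSE,np.ones((3,3),np.uint8))
    E=[]
    for r in range(y+int(.12*h),y+int(.88*h)):
        xs=np.flatnonzero(obj[r]); 
        if len(xs)<3: continue
        E+= [(xs[0]-.5+.5,r),(xs[-1]+.5-.0,r)]
    E=np.array(E,float); o,d=rays(c,E,s); d/=np.linalg.norm(d,axis=1)[:,None]
    P=plane(c,E,zc,s);
    def axis(p): u=np.array([p[1],1,0]);return np.array([p[0],P[:,1].mean(),zc]),u/np.linalg.norm(u)
    def res(p):
        a0,u=axis(p);n=np.cross(d,u);n/=np.linalg.norm(n,axis=1)[:,None];return (np.abs((o-a0)@n.T if o.ndim>1 else n@(o-a0))-.018)*1000
    f=least_squares(res,[P[:,0].mean(),0],loss='soft_l1'); a0,u=axis(f.x)
    out={'x':f.x[0],'yaw':np.degrees(np.arctan2(u[1],u[0])),'a0':a0,'u':u,'rms':np.sqrt(np.mean(res(f.x)**2))}
    # ends of coloured body
    def ang(mask):
        pts=np.argwhere(mask)[:,::-1]; 
        if len(pts)<6: return None
        oo,dd=rays(c,pts,s); e1=np.cross(u,[0,0,1.]);  # e1 = lateral (+x-ish)
        A=np.c_[dd@e1,dd[:,2]];B=np.array([(oo-a0)@e1,oo[2]-zc])
        aa=(A**2).sum(1);bb=A@B;ccx=B@B-.018**2;D=bb*bb-aa*ccx;ok=D>0
        t=(-bb[ok]-np.sqrt(D[ok]))/aa[ok];Q=B+A[ok]*t[:,None]
        yy=((oo+dd[ok]*t[:,None]-a0)@u)
        an=np.degrees(np.arctan2(Q[:,0],Q[:,1]));return np.round([len(an),np.median(an),*np.percentile(an,[5,95]),yy.min()*1000,yy.max()*1000],1)
    yy=np.arange(384)[:,None]; band=(yy>y+.06*h)&(yy<y+.92*h)
    out['brass']=ang(brass&dil&band);out['white']=ang(white&dil&band);out['box']=[x,y,w,h]
    b=ang(comp); out['body_y']=b[4:]
    if dbg:
        v=c['frame'][:,:,::-1].copy();v[brass&dil&band]=(255,0,255);v[white&dil&band]=(0,255,255)
        for e in E: cv2.circle(v,(int(e[0]),int(e[1])),0,(0,255,0),-1)
        cv2.imwrite('pics/'+dbg+'.png',v)
    return out
def show(n,o): print(n,'x %.4f yaw %.1f a0 %s rms %.2f'%(o['x'],o['yaw'],o['a0'].round(4),o['rms']),'brass',o['brass'],'white',o['white'],'body',o['body_y'])
E
python3 -c "
from h import *
s,c=cam('wrist')
for n,b in [('red',(165,170,220,280)),('green',(290,170,345,280)),('black',(150,14,190,135)),('blue',(295,14,345,135))]:
    show(n,roll(c,s,n,b,'d_'+n))
"
cd pics; python3 -c "
import cv2,numpy as np
a=cv2.imread('d_red.png');b=[cv2.imread('d_%s.png'%n) for n in ['red','green','black','blue']]
o=b[0].copy()
for i in b[1:]:
    m=(i!=cv2.imread('w1.png')).any(2);o[m]=i[m]
cv2.imwrite('dd.png',cv2.resize(o[0:290,120:380],None,fx=2,fy=2))"
```

```text
red x 0.4645 yaw 97.3 a0 [0.4645 0.0583 0.018 ] rms 0.85 brass [228.   69.7  57.8  93.3 -36.7  58.1] white None body [-59.2  66.4]
green x 0.6515 yaw 93.3 a0 [0.6515 0.0579 0.018 ] rms 1.83 brass [ 51.   55.   48.9  62.8 -31.6  57.1] white [222.  -62.5 -75.7 -51.2 -38.1  59. ] body [-57.   67.5]
black x 0.4414 yaw 86.2 a0 [0.4414 0.2847 0.018 ] rms 3.36 brass None white [445.   54.6  41.8  71.2 -46.3  51.3] body [-67.7  57.8]
blue x 0.6327 yaw 89.1 a0 [0.6327 0.2921 0.018 ] rms 0.39 brass [ 84.  -84.5 -94.3 -78.6 -48.7  41.3] white [112.   58.1 -71.4  69.1 -49.1  44.8] body [-57.5  49. ]
```

View pics/dd.png

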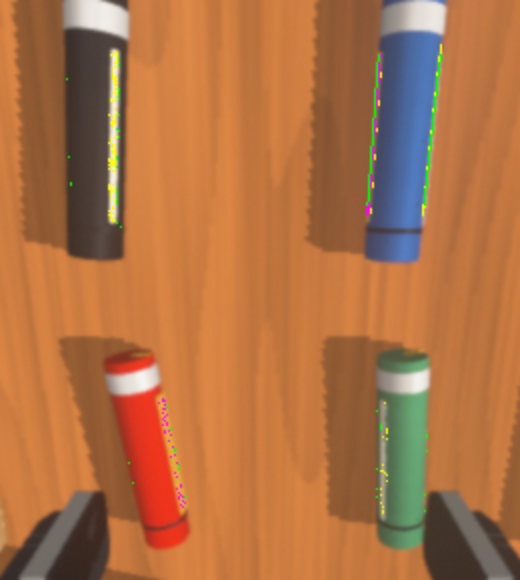

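```bash
python3 -c "
from h import *
s,c=cam('top')
for n,p in [('red',(447,443)),('black',(162,476)),('blue',(160,232)),('green',(440,204))]: print(n,plane(c,np.array(p)/4+[160,80],.025).round(3))
go(.442,.293,.10,86)"
```

```text
red [[0.461 0.073 0.025]]
black [[0.442 0.29  0.025]]
blue [[0.629 0.288 0.025]]
green [[0.645 0.073 0.025]]
turn [-0.001, 0.001, 0.072] shift [0.1217, -0.1072, 0.15] rows>= 4.0
```

>>> {"op": "arm_command", "data": {
  "steps": [
    [[0,0,0.072],[0.12,-0.107,0.1],1],
    [[0,0,0.072],[0.12,-0.107,0.15],1],
    [[0,0,0.072],[0.12,-0.107,0.15],1],
    [[0,0,0.072],[0.12,-0.107,0.15],1],
    [[0,0,0.072],[0.12,-0.107,0.18],1],
    [[0,0,0.072],[0.12,-0.107,0.21],1],
    [[0,0,0.072],[0.12,-0.107,0.23],1],
    [[0,0,0.072],[0.12,-0.107,0.23],1]
  ]
}}

```text
time: 2.82
eef_pos: [0.4402, 0.2913, 0.0183]
tcp_rot: [0.731, 0.682, -0.002, -0.001]
contact_force: [-0.8, -0.4, 0.6]
opening: 0.999
```

```bash
cat >> h.py <<'E'
def wp(name):
    s,c=cam('wrist');cv2.imwrite('pics/'+name+'.png',cv2.resize(c['frame'][:,:,::-1],(720,540),interpolation=cv2.INTER_CUBIC));return s,c
E
python3 -c "
from h import *
st();s,c=wp('w2')"
```

```text
t 2.83 p [0.4402 0.2913 0.0183] ang 86.1 F [-0.8 -0.4  0.6] op 0.999
```

View pics/w2.png

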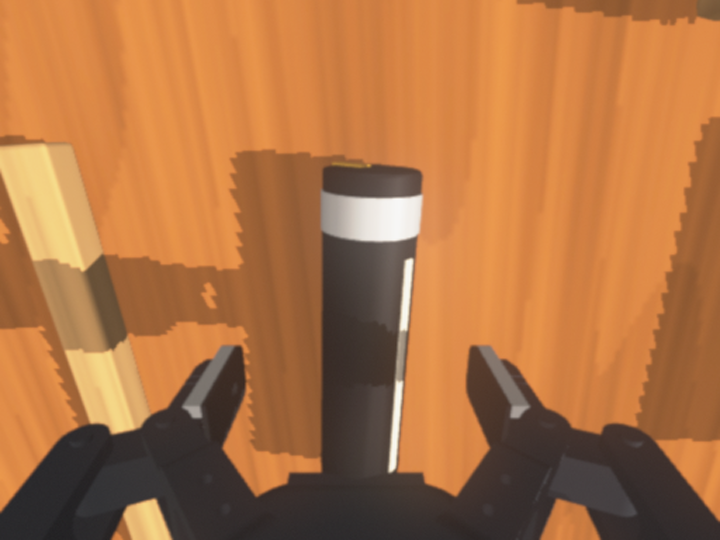

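>>> {"op": "arm_command", "data": {
  "steps": [
    [[0,0,0],[0,0.002,0.006],0.15],
    [[0,0,0],[0,0.002,0.012],0.15],
    [[0,0,0],[0,0.002,0.012],0.15],
    [[0,0,0],[0,0.002,0.012],0.15],
    [[0,0,0],[0,0.002,0.012],0.15],
    [[0,0,0],[0,0.002,0.012],0.15]
  ]
}}

```text
time: 3.62
eef_pos: [0.4436, 0.2915, 0.0079]
tcp_rot: [0.731, 0.682, -0.001, -0.0]
contact_force: [-0.4, 1.0, -0.6]
opening: 0.576
```

```bash
python3 -c "
from h import *
st();s,c=wp('w3')
show('b',roll(c,s,'black',(200,150,310,345),'d3'))"
```

```text
t 3.62 p [0.4436 0.2915 0.0079] ang 86.1 F [-0.4  1.  -0.6] op 0.576
b x 0.4427 yaw 84.4 a0 [0.4427 0.2901 0.018 ] rms 4.14 brass None white [953.   51.1  42.8  63.8 -41.3  44.8] body [-54.9  52.3]
```

View pics/w3.png

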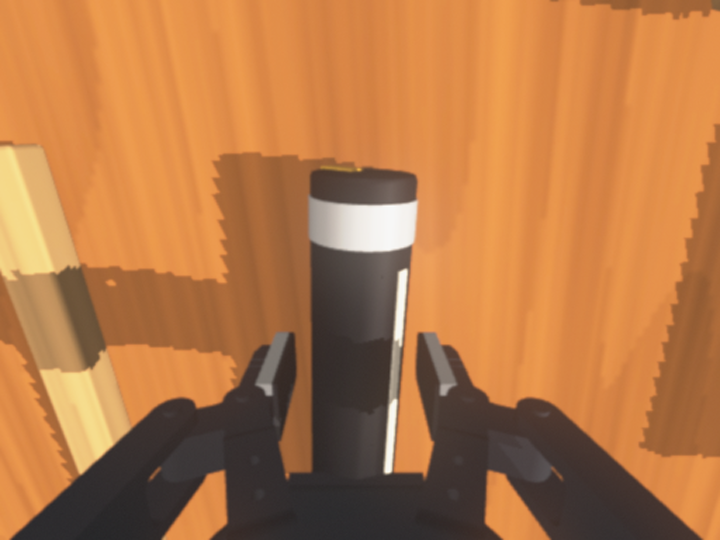

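>>> {"op": "arm_command", "data": {
  "steps": [
    [[0,0,0],[0,0,0.003],-0.04],
    [[0,0,0],[0,0.004,0.003],-0.04],
    [[0,0,0],[0,0.009,0.003],-0.04],
    [[0,0,0],[0,0.015,0.003],-0.04],
    [[0,0,0],[0,0.021,0.003],-0.04],
    [[0,0,0],[0,0.027,0.003],-0.04],
    [[0,0,0],[0,0.033,0.003],-0.04],
    [[0,0,0],[0,0.037,0.003],-0.04],
    [[0,0,0],[0,0.039,0.003],-0.04],
    [[0,0,0],[0,0.039,0.003],-0.04],
    [[0,0,0],[0,0.039,0.003],-0.04]
  ]
}}

```text
time: 5.05
eef_pos: [0.4822, 0.2888, 0.0047]
tcp_rot: [0.731, 0.682, -0.001, -0.0]
contact_force: [-0.4, 0.4, 0.3]
opening: 0.483
```

```bash
python3 -c "
from h import *
st();s,c=wp('w4')
show('b',roll(c,s,'black',(200,150,310,345),'d3'))"
```

```text
t 5.05 p [0.4822 0.2888 0.0047] ang 86.1 F [-0.4  0.4  0.3] op 0.483
b x 0.4935 yaw 90.9 a0 [0.4935 0.2586 0.018 ] rms 4.37 brass [485.  -47.4 -69.4 -33.2 -18.6  22. ] white [48.  54.9 48.  70.3 23.5 30.3] body [-22.2  35.4]
```

View pics/w4.png

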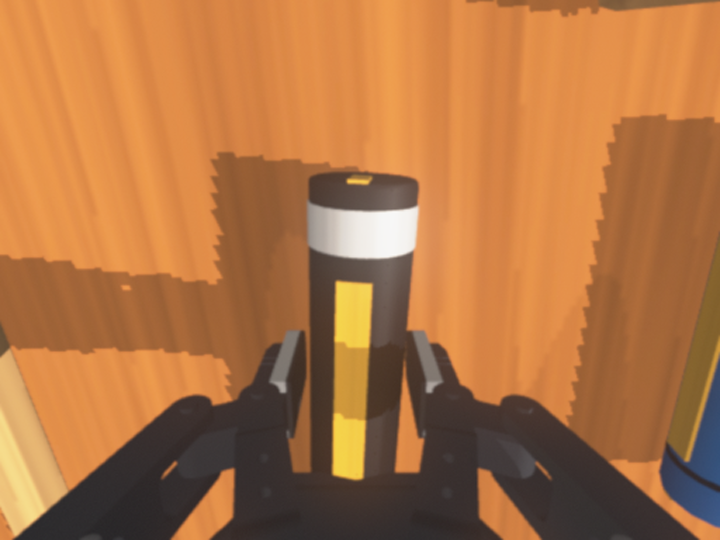

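>>> {"op": "arm_command", "data": {
  "steps": [
    [[0,0,0],[0,0.0025,0],-0.04],
    [[0,0,0],[0,0.004,0],-0.04],
    [[0,0,0],[0,0.005,0],-0.04],
    [[0,0,0],[0,0.005,0],-0.04],
    [[0,0,0],[0,0.004,0],-0.04],
    [[0,0,0],[0,0.003,0],-0.04],
    [[0,0,0],[0,0.003,0],-0.04]
  ]
}}

```text
time: 5.98
eef_pos: [0.485, 0.2886, 0.0047]
tcp_rot: [0.731, 0.682, -0.001, -0.0]
contact_force: [0.1, -0.6, -0.4]
opening: 0.477
```

```bash
cat >> h.py <<'E'
def strip(c,s,name,rows,xr=(190,330),zc=.018):
    """phi deg from rows: body + strip edges; assumes tool angle ~ along handle"""
    m,H,S,V=body(c,name); brass=(H>=16)&(H<=32)&(S>130)&(V>90)
    r=[]
    for y in rows:
        o=np.flatnonzero((m[y]>0)|brass[y]); o=o[(o>xr[0])&(o<xr[1])]
        b=np.flatnonzero(brass[y]); b=b[(b>xr[0])&(b<xr[1])]
        if len(b)<2 or len(o)<4: continue
        w=plane(c,[(o.min(),y),(o.max()+1,y)],zc,s); 
        hx=(w[0,0]+w[1,0])/2; Rr=np.linalg.norm(w[1]-w[0])/2
        st_=plane(c,[(b.min(),y),(b.max()+1,y)],.036,s); r.append([hx,w[:,1].mean(),Rr,st_[:,0].mean()-hx,abs(st_[1,0]-st_[0,0])])
    r=np.median(r,0); T=R.from_quat(s['tcp_rot']).as_matrix()[:,1]
    print(name,'axis x %.4f at y %.4f  halfwidth %.1fmm strip off %.1fmm w %.1f -> phi %.1f'%(r[0],r[1],r[2]*1e3,r[3]*1e3,r[4]*1e3,np.degrees(np.arcsin(np.clip(r[3]/.018,-1,1)))))
E
python3 -c "
from h import *
st();s,c=wp('w5')
strip(c,s,'black',range(205,228))
strip(c,s,'black',range(205,215))"
```

```text
t 5.97 p [0.485  0.2886 0.0047] ang 86.1 F [ 0.1 -0.6 -0.4] op 0.477
black axis x 0.4841 at y 0.3153  halfwidth 12.6mm strip off 5.0mm w 11.8 -> phi 16.2
black axis x 0.4834 at y 0.3189  halfwidth 12.7mm strip off 6.0mm w 11.8 -> phi 19.3
```

View pics/w5.png

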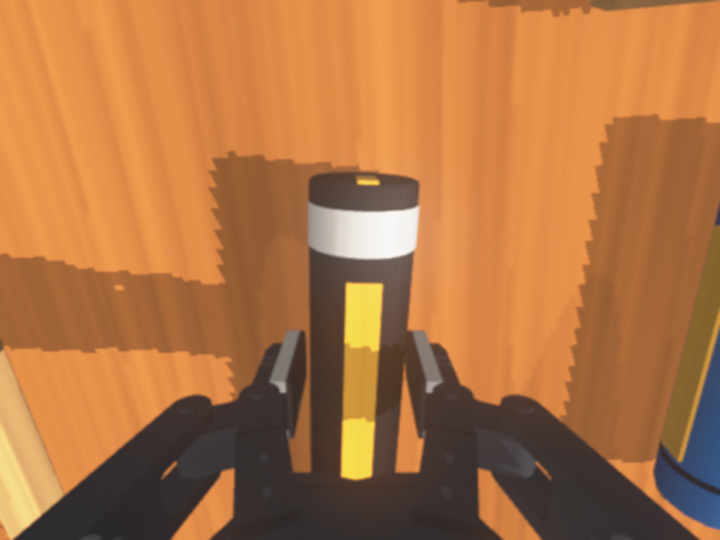

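>>> {"op": "arm_command", "data": {
  "steps": [
    [[0,0,0],[0,0,0],0.3],
    [[0,0,0],[0,0,0],0.8],
    [[0,0,0],[0,0,-0.01],1],
    [[0,0,0],[0,0,-0.05],1],
    [[0,0,0],[0,0,-0.1],1],
    [[0,0,0],[0,0,-0.1],1]
  ]
}}

```text
time: 6.78
eef_pos: [0.489, 0.2902, 0.1108]
tcp_rot: [0.731, 0.682, 0.004, 0.002]
contact_force: [-0.0, 0.1, 0.8]
opening: 1.0
```

```bash
sed -i "s/'black':(V<100)&(S<105)&(V>35)/'black':(V<95)\&(S<150)\&(V>25)/" h.py; python3 -c "
from h import *
st();s,c=wp('w6');
go(.632,.293,.1,89.5);go(.632,.293,.018,89.5)"
```

```text
t 6.78 p [0.489  0.2902 0.1108] ang 86.1 F [-0.   0.1  0.8] op 1.0
turn [0.004, -0.001, -0.06] shift [0.0135, 0.1443, 0.0085] rows>= 3.0
turn [0.004, -0.001, -0.06] shift [0.0133, 0.144, 0.0905] rows>= 3.0
```

View pics/w6.png

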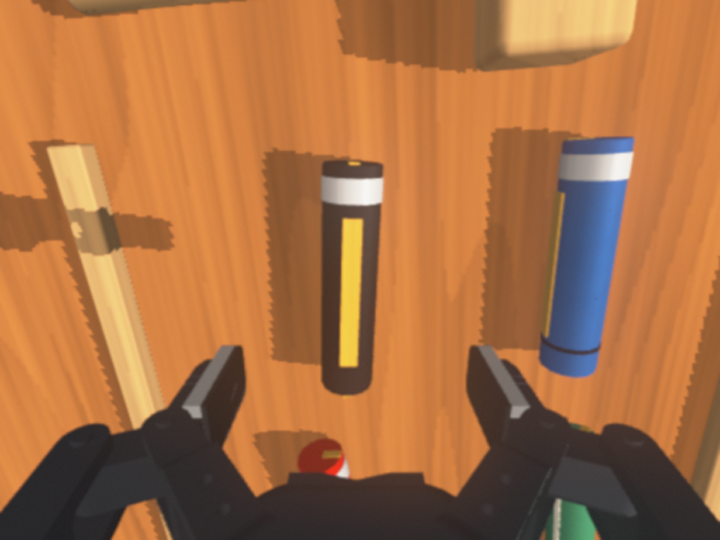

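>>> {"op": "arm_command", "data": {
  "steps": [
    [[0,0,-0.06],[0.0135,0.06,0],1],
    [[0,0,-0.06],[0.0135,0.12,0],1],
    [[0.004,0,-0.06],[0.0135,0.144,0.03],1],
    [[0.004,0,-0.06],[0.0135,0.144,0.06],1],
    [[0.004,0,-0.06],[0.0135,0.144,0.09],1],
    [[0.004,0,-0.06],[0.0135,0.144,0.1],0.2],
    [[0.004,0,-0.06],[0.0135,0.144,0.104],0.1],
    [[0.004,0,-0.06],[0.0135,0.144,0.104],0.1],
    [[0.004,0,-0.06],[0.0135,0.144,0.104],0.1],
    [[0.004,0,-0.06],[0.0135,0.144,0.104],0.1]
  ]
}}

```text
time: 8.07
eef_pos: [0.6328, 0.2934, 0.0058]
tcp_rot: [0.71, 0.704, 0.001, 0.0]
contact_force: [0.4, 0.7, -0.5]
opening: 0.552
```

```bash
python3 -c "
from h import *
st();s,c=wp('w7')
show('b',roll(c,s,'blue',(200,120,310,330),'d3'))"
```

```text
t 8.07 p [0.6328 0.2934 0.0058] ang 89.5 F [ 0.4  0.7 -0.5] op 0.552
b x 0.6320 yaw 89.1 a0 [0.632  0.2955 0.018 ] rms 2.08 brass [152.  -71.7 -79.2 -67.9 -36.9  38.6] white [143.   71.6 -64.4  78.3 -37.7  38.6] body [-42.3  45.7]
```

View pics/w7.png

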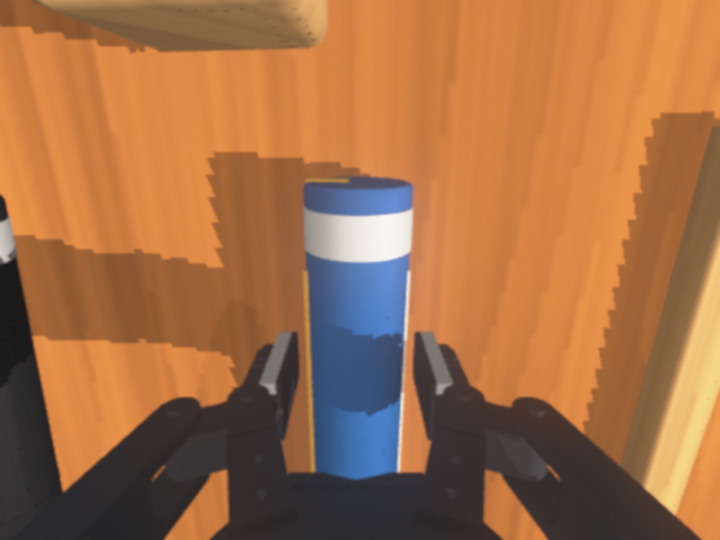

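>>> {"op": "arm_command", "data": {
  "steps": [
    [[0,0,0],[0,0,0.001],-0.04],
    [[0,0,0],[0,0.004,0.001],-0.04],
    [[0,0,0],[0,0.009,0.001],-0.04],
    [[0,0,0],[0,0.015,0.001],-0.04],
    [[0,0,0],[0,0.021,0.001],-0.04],
    [[0,0,0],[0,0.026,0.001],-0.04],
    [[0,0,0],[0,0.03,0.001],-0.04],
    [[0,0,0],[0,0.032,0.001],-0.04],
    [[0,0,0],[0,0.032,0.001],-0.04],
    [[0,0,0],[0,0.03,0.001],-0.04],
    [[0,0,0],[0,0.03,0.001],-0.04]
  ]
}}

```text
time: 9.5
eef_pos: [0.6622, 0.2932, 0.0045]
tcp_rot: [0.71, 0.704, 0.001, -0.0]
contact_force: [0.6, -0.4, 0.4]
opening: 0.482
```

```bash
python3 -c "
from h import *
st();s,c=wp('w8')
strip(c,s,'blue',range(195,228))"
```

```text
t 9.5 p [0.6622 0.2932 0.0045] ang 89.5 F [ 0.6 -0.4  0.4] op 0.482
blue axis x 0.6633 at y 0.3198  halfwidth 17.4mm strip off -0.2mm w 10.5 -> phi -0.6
```

View pics/w8.png

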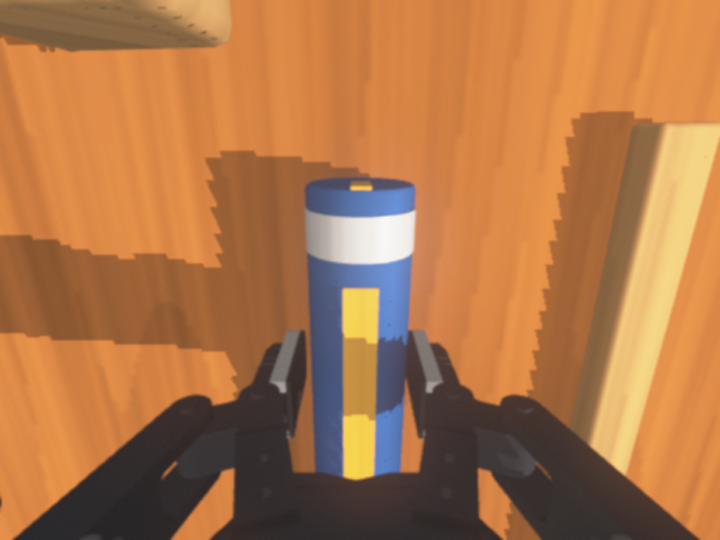

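>>> {"op": "arm_command", "data": {
  "steps": [
    [[0,0,0],[0,0,0],0.3],
    [[0,0,0],[0,0,0],0.8],
    [[0,0,0],[0,0,-0.01],1],
    [[0,0,0],[0,0,-0.05],1],
    [[0,0,0],[0,0,-0.1],1],
    [[0,0,-0.06],[-0.06,-0.005,-0.11],1],
    [[0,0,-0.06],[-0.12,-0.01,-0.11],1],
    [[0,0,-0.06],[-0.18,-0.012,-0.11],1],
    [[0,0,-0.06],[-0.2,-0.012,-0.11],1],
    [[0,0,-0.06],[-0.2,-0.012,-0.11],1]
  ]
}}

```text
time: 10.8
eef_pos: [0.6489, 0.0922, 0.1149]
tcp_rot: [0.689, 0.724, 0.002, 0.0]
contact_force: [-0.4, 0.1, -0.6]
opening: 1.001
```

```bash
python3 -c "
from h import *
st();s,c=wp('w9');
show('g',roll(c,s,'green',(200,90,350,330),'d3'))
go(.65,.074,.018,93.3)"
```

```text
t 10.8 p [0.6489 0.0922 0.1149] ang 92.8 F [-0.4  0.1 -0.6] op 1.001
g x 0.6510 yaw 93.6 a0 [0.651  0.0601 0.018 ] rms 0.88 brass [128.   70.8  66.3  81.2 -55.8  57.6] white [386.  -60.  -77.5 -49.9 -41.5  58.7] body [-60.   65.7]
turn [0.002, -0.002, -0.007] shift [-0.0197, -0.0001, 0.0967] rows>= 2.0
```

View pics/w9.png

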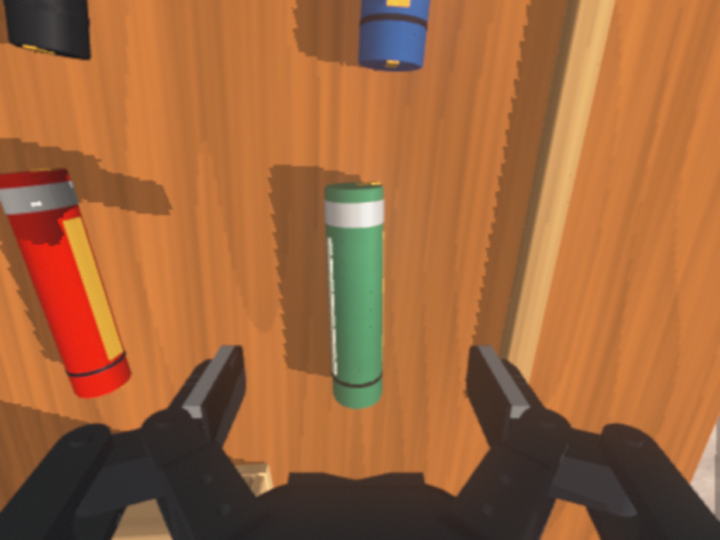

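>>> {"op": "arm_command", "data": {
  "steps": [
    [[0,0,-0.007],[-0.02,0,0.04],1],
    [[0,0,-0.007],[-0.02,0,0.09],1],
    [[0,0,-0.007],[-0.02,0,0.1],0.4],
    [[0,0,-0.007],[-0.02,0,0.109],0.1],
    [[0,0,-0.007],[-0.02,0,0.109],0.1],
    [[0,0,-0.007],[-0.02,0,0.11],0.1],
    [[0,0,-0.007],[-0.02,0,0.11],0.1]
  ]
}}

```text
time: 11.72
eef_pos: [0.651, 0.0738, 0.0061]
tcp_rot: [0.686, 0.727, 0.002, 0.001]
contact_force: [0.6, -0.2, 0.3]
opening: 0.554
```

```bash
python3 -c "
from h import *
st();s,c=wp('w10')
show('g',roll(c,s,'green',(200,120,310,330),'d3'))"
```

```text
t 11.72 p [0.651  0.0738 0.0061] ang 93.3 F [ 0.6 -0.2  0.3] op 0.554
g x 0.6492 yaw 93.7 a0 [0.6492 0.0786 0.018 ] rms 1.86 brass [ 85.   73.1  68.2  79.1 -35.8  40.7] white [722.  -59.4 -74.5 -50.9 -38.3  39.9] body [-46.   47.2]
```

View pics/w10.png

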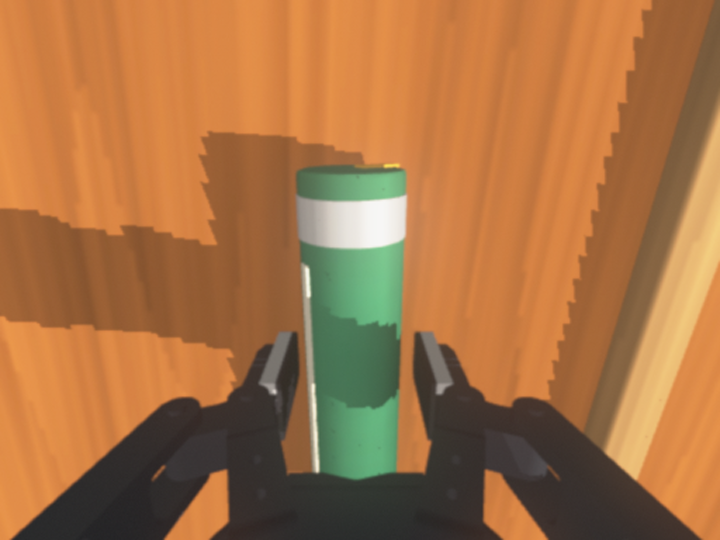

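>>> {"op": "arm_command", "data": {
  "steps": [
    [[0,0,0],[0,-0.001,0.001],-0.04],
    [[0,0,0],[0,-0.005,0.001],-0.04],
    [[0,0,0],[0,-0.011,0.001],-0.04],
    [[0,0,0],[0,-0.017,0.001],-0.04],
    [[0,0,0],[0,-0.023,0.001],-0.04],
    [[0,0,0],[0,-0.029,0.001],-0.04],
    [[0,0,0],[0,-0.035,0.001],-0.04],
    [[0,0,0],[0,-0.039,0.001],-0.04],
    [[0,0,0],[0,-0.0405,0.001],-0.04],
    [[0,0,0],[0,-0.0405,0.001],-0.04],
    [[0,0,0],[0,-0.0385,0.001],-0.04],
    [[0,0,0],[0,-0.0385,0.001],-0.04]
  ]
}}

```text
time: 13.28
eef_pos: [0.6128, 0.0715, 0.0047]
tcp_rot: [0.686, 0.727, 0.002, 0.001]
contact_force: [0.4, -0.6, -0.7]
opening: 0.481
```

```bash
python3 -c "
from h import *
st();s,c=wp('w11')
strip(c,s,'green',range(195,228))"
```

```text
t 13.28 p [0.6128 0.0715 0.0047] ang 93.3 F [ 0.4 -0.6 -0.7] op 0.481
green axis x 0.6095 at y 0.1003  halfwidth 17.8mm strip off -0.9mm w 11.1 -> phi -2.9
```

View pics/w11.png

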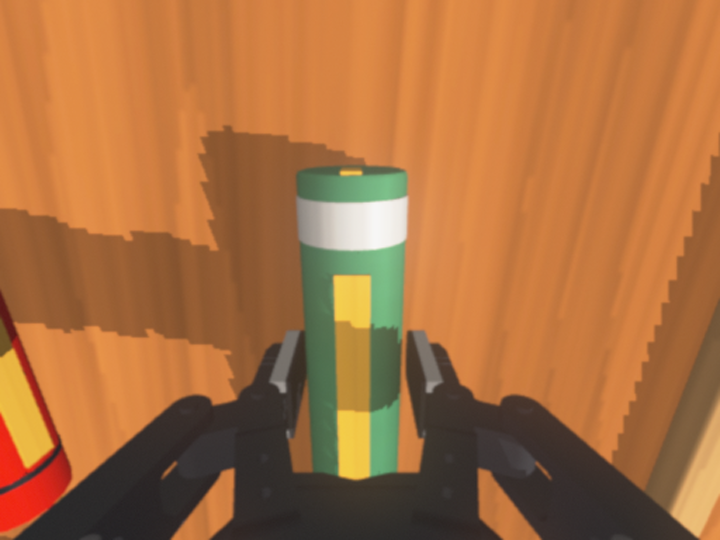

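>>> {"op": "arm_command", "data": {
  "steps": [
    [[0,0,0],[0,0,0],0.3],
    [[0,0,0],[0,0,0],0.8],
    [[0,0,0],[0,0,-0.01],1],
    [[0,0,0],[0,0,-0.05],1],
    [[0,0,0],[0,-0.02,-0.1],1],
    [[0,0,0],[0,-0.08,-0.13],1],
    [[0,0,0],[0,-0.12,-0.13],1],
    [[0,0,0],[0,-0.12,-0.13],1]
  ]
}}

```text
time: 14.32
eef_pos: [0.4895, 0.0645, 0.1344]
tcp_rot: [0.686, 0.727, 0.002, 0.0]
contact_force: [0.3, -0.6, -0.2]
opening: 0.997
```

```bash
python3 -c "
from h import *
st();s,c=wp('w12');
show('r',roll(c,s,'red',(100,90,300,330),'d3'))
"
```

```text
t 14.32 p [0.4895 0.0645 0.1344] ang 93.3 F [ 0.3 -0.6 -0.2] op 0.997
r x 0.4639 yaw 97.5 a0 [0.4639 0.0617 0.018 ] rms 0.75 brass [383.   66.2  56.3  84.2 -39.2  56. ] white None body [-63.   63.3]
```

View pics/w12.png

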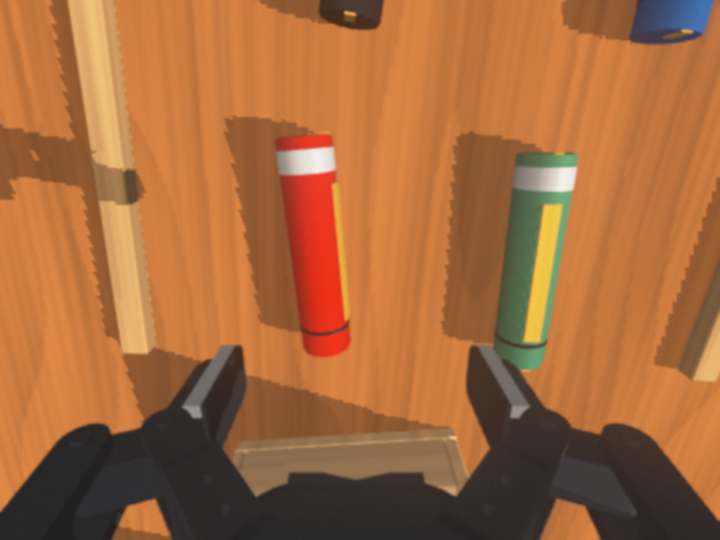

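```bash
python3 -c "
from h import *
go(.462,.074,.018,97.5)
"
```

```text
turn [0.006, -0.002, -0.073] shift [0.0111, -0.0296, 0.1168] rows>= 2.0
```

>>> {"op": "arm_command", "data": {
  "steps": [
    [[0.005,0,-0.073],[0.011,-0.03,0.03],1],
    [[0.006,-0.002,-0.073],[0.011,-0.03,0.08],1],
    [[0.006,-0.002,-0.073],[0.011,-0.03,0.115],1],
    [[0.006,-0.002,-0.073],[0.011,-0.03,0.122],0.4],
    [[0.006,-0.002,-0.073],[0.011,-0.03,0.129],0.1],
    [[0.006,-0.002,-0.073],[0.011,-0.03,0.13],0.1],
    [[0.006,-0.002,-0.073],[0.011,-0.03,0.13],0.1],
    [[0.006,-0.002,-0.073],[0.011,-0.03,0.13],0.1]
  ]
}}

```text
time: 15.38
eef_pos: [0.4624, 0.0738, 0.0056]
tcp_rot: [0.659, 0.752, 0.0, 0.001]
contact_force: [0.2, 0.8, -0.5]
opening: 0.549
```

```bash
python3 -c "
from h import *
st();s,c=wp('w13');
show('r',roll(c,s,'red',(190,90,320,330),'d3'))
"
```

```text
t 15.38 p [0.4624 0.0738 0.0056] ang 97.5 F [ 0.2  0.8 -0.5] op 0.549
  return _methods._mean(a, axis=axis, dtype=dtype,
  ret = ret.dtype.type(ret / rcount)
Traceback (most recent call last):
  File "h.py", line 78, in roll
    out['brass']=ang(brass&dil&band);out['white']=ang(white&dil&band);out['box']=[x,y,w,h]
                                                  ~~~^^^^^^^^^^^^^^^^
  File "h.py", line 76, in ang
    an=np.degrees(np.arctan2(Q[:,0],Q[:,1]));return np.round([len(an),np.median(an),*np.percentile(an,[5,95]),yy.min()*1000,yy.max()*1000],1)
                                                                                     ~~~~~~~~~~~~~^^^^^^^^^^^
IndexError: index -1 is out of bounds for axis 0 with size 0
```

View pics/w13.png

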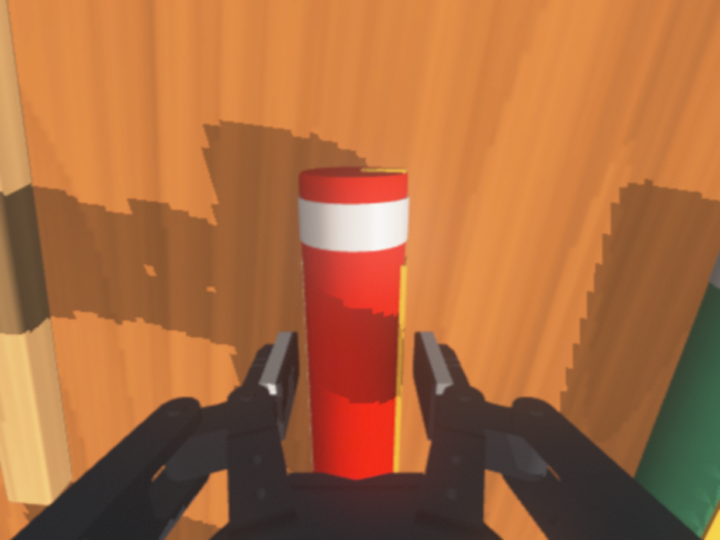

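>>> {"op": "arm_command", "data": {
  "steps": [
    [[0,0,0],[0,-0.001,0.001],-0.04],
    [[0,0,0],[0,-0.005,0.001],-0.04],
    [[0,0,0],[0,-0.011,0.001],-0.04],
    [[0,0,0],[0,-0.017,0.001],-0.04],
    [[0,0,0],[0,-0.022,0.001],-0.04],
    [[0,0,0],[0,-0.026,0.001],-0.04],
    [[0,0,0],[0,-0.029,0.001],-0.04],
    [[0,0,0],[0,-0.03,0.001],-0.04],
    [[0,0,0],[0,-0.03,0.001],-0.04],
    [[0,0,0],[0,-0.028,0.001],-0.04],
    [[0,0,0],[0,-0.028,0.001],-0.04]
  ]
}}

```text
time: 16.8
eef_pos: [0.4349, 0.0702, 0.0045]
tcp_rot: [0.659, 0.752, 0.0, 0.001]
contact_force: [0.1, -0.8, 0.3]
opening: 0.478
```

```bash
python3 -c "
from h import *
st();s,c=wp('w14');
strip(c,s,'red',range(195,228))
"
```

```text
t 16.8 p [0.4349 0.0702 0.0045] ang 97.5 F [ 0.1 -0.8  0.3] op 0.478
red axis x 0.4297 at y 0.0986  halfwidth 17.8mm strip off -4.0mm w 10.8 -> phi -13.0
```

View pics/w14.png

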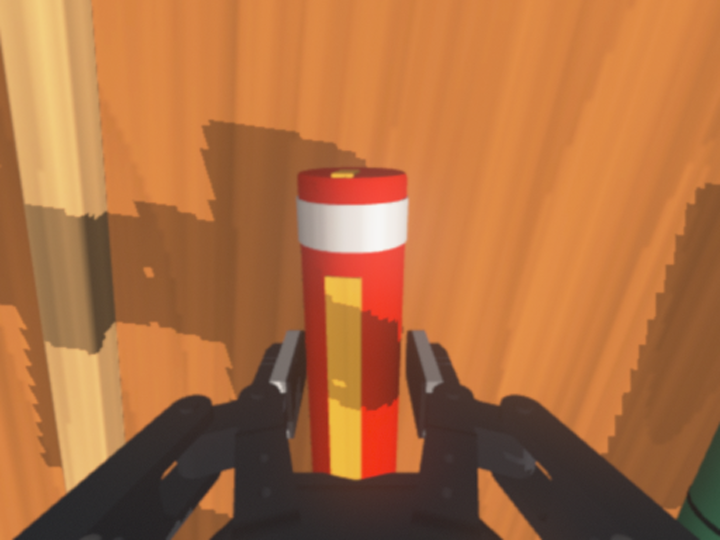

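>>> {"op": "arm_command", "data": {
  "steps": [
    [[0,0,0],[0,0.002,0],-0.04],
    [[0,0,0],[0,0.004,0],-0.04],
    [[0,0,0],[0,0.006,0],-0.04],
    [[0,0,0],[0,0.006,0],-0.04],
    [[0,0,0],[0,0.0045,0],-0.04],
    [[0,0,0],[0,0.0045,0],-0.04]
  ]
}}

```text
time: 17.6
eef_pos: [0.4389, 0.0708, 0.0044]
tcp_rot: [0.659, 0.752, 0.0, 0.001]
contact_force: [-0.1, -0.2, -0.8]
opening: 0.482
```

```bash
python3 -c "
from h import *
st();s,c=wp('w15');
strip(c,s,'red',range(195,228))
"
```

```text
t 17.6 p [0.4389 0.0708 0.0044] ang 97.5 F [-0.1 -0.2 -0.8] op 0.482
red axis x 0.4351 at y 0.0995  halfwidth 17.9mm strip off 1.5mm w 10.9 -> phi 4.9
```

>>> {"op": "arm_command", "data": {
  "steps": [
    [[0,0,0],[0,0,0],0.3],
    [[0,0,0],[0,0,0],0.8],
    [[0,0,0],[0,0,-0.01],1],
    [[0,0,0],[0,0,-0.05],1],
    [[0,0,0],[0.03,0.02,-0.1],1],
    [[0,0,0],[0.06,0.08,-0.16],1],
    [[0,0,0.12],[0.1,0.12,-0.22],1],
    [[0,0,0.13],[0.1,0.12,-0.245],1],
    [[0,0,0.13],[0.1,0.12,-0.245],1]
  ]
}}

```text
time: 18.77
eef_pos: [0.5481, 0.1875, 0.2565]
tcp_rot: [0.706, 0.708, 0.005, 0.004]
contact_force: [0.5, 0.1, -0.1]
opening: 0.999
```

```bash
python3 -c "
from h import *
st();s,c=cam('wrist','w16');cv2.imwrite('pics/w16b.png',cv2.resize(c['frame'][:,:,::-1],(800,600),interpolation=cv2.INTER_CUBIC))
for n,b in [('red',(165,130,240,290)),('green',(255,130,345,290)),('black',(150,14,240,140)),('blue',(265,14,385,140))]:
    try: show(n,roll(c,s,n,b))
    except Exception as e: print(n,e)
"
```

```text
t 18.77 p [0.5481 0.1875 0.2565] ang 90.2 F [ 0.5  0.1 -0.1] op 0.999
red index -1 is out of bounds for axis 0 with size 0
green x 0.6135 yaw 94.3 a0 [0.6135 0.0546 0.018 ] rms 1.98 brass [590.   -1.1 -23.   61.3 -50.3  61.1] white None body [-56.   68.1]
black x 0.4838 yaw 84.7 a0 [0.4838 0.282  0.018 ] rms 1.63 brass [959.    3.2 -17.4  22.5 -48.4  49.5] white None body [-65.9  55.7]
blue attempt to get argmax of an empty sequence
  return _methods._mean(a, axis=axis, dtype=dtype,
  ret = ret.dtype.type(ret / rcount)
```

View pics/w16b.png

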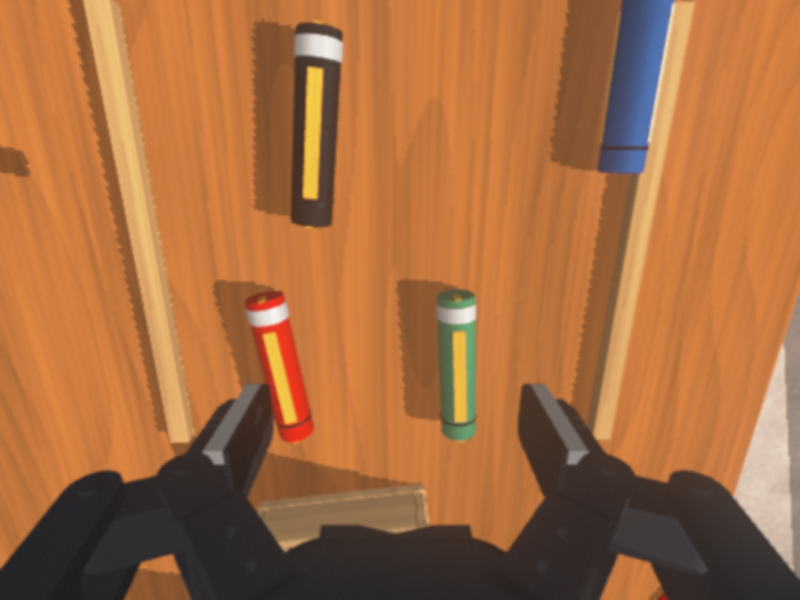

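```bash
python3 -c "
from h import *
s,c=cam('top');crop(c,160,80,310,250,4,'t2')
s,c=cam('wrist')
show('blue',roll(c,s,'blue',(370,0,450,120),'d4'))
print(plane(c,[(695/800*512,2),(605/800*512,430*.64)],.016,s))
go(.66,.3,.12,90)
"
```

```text
blue x 0.7490 yaw 92.8 a0 [0.749  0.3285 0.018 ] rms 3.85 brass [417.   27.2  12.1  48.4 -45.   37.3] white [151.    5.9  -1.8  13.3 -44.6  36.5] body [-52.5  48.9]
[[ 0.76970278  0.37444501  0.016     ]
 [ 0.76229378 -0.00338372  0.016     ]]
turn [0.0, 0.001, 0.001] shift [0.1145, 0.1162, 0.1289] rows>= 4.0
```

View pics/t2.png

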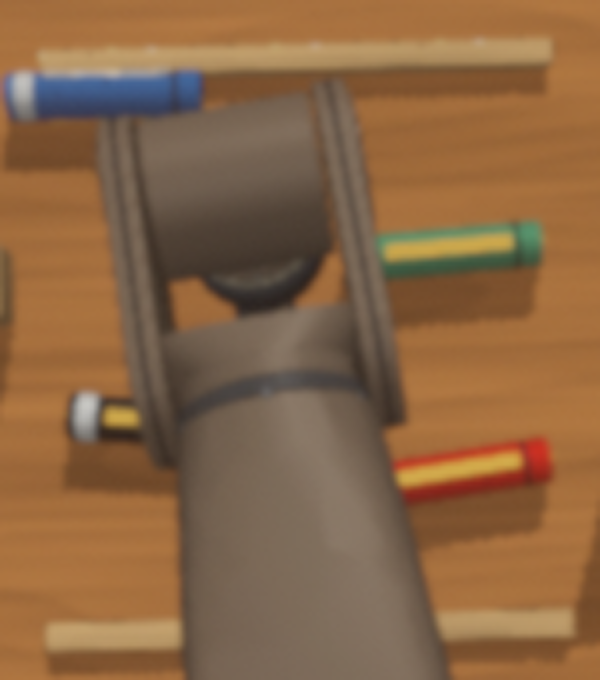

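>>> {"op": "arm_command", "data": {
  "steps": [
    [[0,0,0],[0.04,0.05,0.04],1],
    [[0,0,0],[0.08,0.1,0.1],1],
    [[0,0,0],[0.12,0.15,0.14],1],
    [[0,0,0],[0.144,0.185,0.15],1],
    [[0,0,0],[0.144,0.185,0.15],1],
    [[0,0,0],[0.144,0.185,0.15],1]
  ]
}}

```text
time: 19.68
eef_pos: [0.7267, 0.3288, 0.093]
tcp_rot: [0.707, 0.708, -0.004, -0.002]
contact_force: [0.3, 0.3, -0.2]
opening: 1.003
```

```bash
python3 -c "
from h import *
st();s,c=wp('w17')
show('blue',roll(c,s,'blue',(150,50,400,330),'d4'))
"
```

```text
t 19.68 p [0.7267 0.3288 0.093 ] ang 90.1 F [ 0.3  0.3 -0.2] op 1.003
blue x 0.7437 yaw 90.2 a0 [0.7437 0.3256 0.018 ] rms 0.22 brass [148.   66.7  60.9  75.6 -48.3  49. ] white [733.   37.6  27.7  49.7 -44.2  49.9] body [-51.8  56.6]
```

View pics/w17.png

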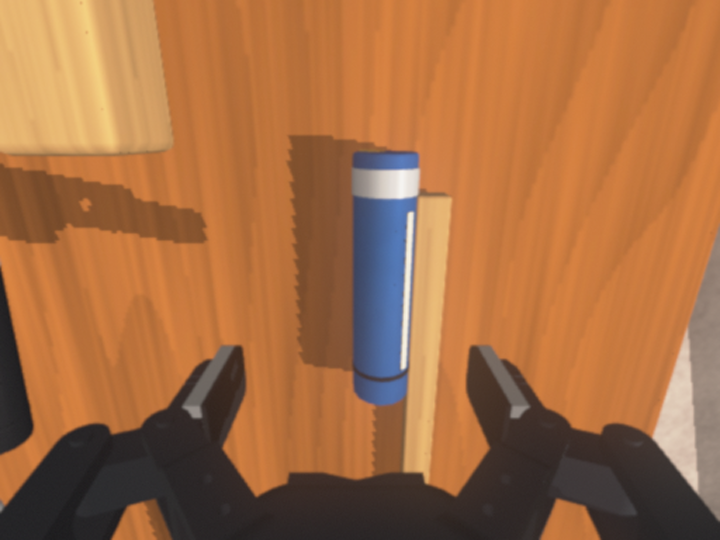

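```bash
python3 -c "
from h import *
s,c=cam('wrist')
k=512/720
print('mallet corner',plane(c,[(172*k,150*k),(60*k,155*k)],.03,s).round(3))
print('blue ends',plane(c,[(385*k,152*k)],.034,s).round(3),plane(c,[(381*k,402*k)],.018,s).round(3))
print('batten edges',plane(c,[(420*k,300*k),(447*k,300*k),(452*k,197*k)],.016,s).round(3))
print('axis', plane(c,[(353*k,300*k),(411*k,300*k)],.018,s).round(4))
"
```

```text
mallet corner [[0.632 0.405 0.03 ]
 [0.574 0.403 0.03 ]]
blue ends [[0.741 0.405 0.034]] [[0.743 0.241 0.018]]
batten edges [[0.766 0.316 0.016]
 [0.782 0.316 0.016]
 [0.78  0.379 0.016]]
axis [[0.7242 0.3167 0.018 ]
 [0.7598 0.3168 0.018 ]]
```

>>> {"op": "arm_command", "data": {
  "steps": [
    [[0,0,0],[0,0.016,0.03],1],
    [[-0.004,0,0],[0,0.016,0.06],1],
    [[-0.004,0,0],[0,0.016,0.07],0.5],
    [[-0.004,0,0],[0,0.016,0.071],0.12],
    [[-0.004,0,0],[0,0.016,0.071],0.12],
    [[-0.004,0,0],[0,0.016,0.071],0.12],
    [[-0.004,0,0],[0,0.016,0.071],0.12]
  ]
}}

```text
time: 20.65
eef_pos: [0.7435, 0.3285, 0.0272]
tcp_rot: [0.707, 0.707, 0.0, 0.001]
contact_force: [-0.4, 0.5, -0.1]
opening: 0.559
```

```bash
python3 -c "
from h import *
st();s,c=wp('w18')
"
```

```text
t 20.65 p [0.7435 0.3285 0.0272] ang 90.0 F [-0.4  0.5 -0.1] op 0.559
```

View pics/w18.png

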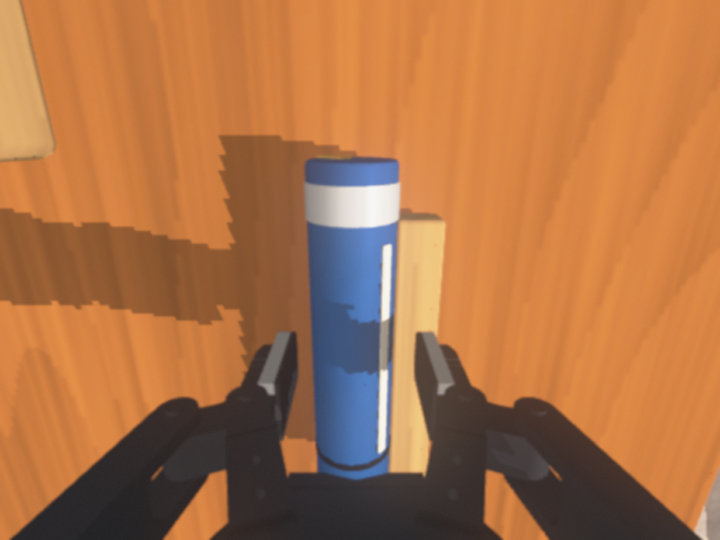

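>>> {"op": "arm_command", "data": {
  "steps": [
    [[0,0,0],[0,0,0.004],0.05],
    [[0,0,0],[0,0,0.006],0.05],
    [[0,0,0],[0,0,0.0065],0.05],
    [[0,0,0],[0,0,0.0065],0.05]
  ]
}}

```text
time: 21.2
eef_pos: [0.7433, 0.3285, 0.0201]
tcp_rot: [0.707, 0.707, -0.0, 0.001]
contact_force: [0.7, -0.5, -0.0]
opening: 0.526
```

```bash
python3 -c "
from h import *
st();s,c=wp('w19')
"
```

```text
t 21.2 p [0.7433 0.3285 0.0201] ang 90.0 F [ 0.7 -0.5 -0. ] op 0.526
```

View pics/w19.png

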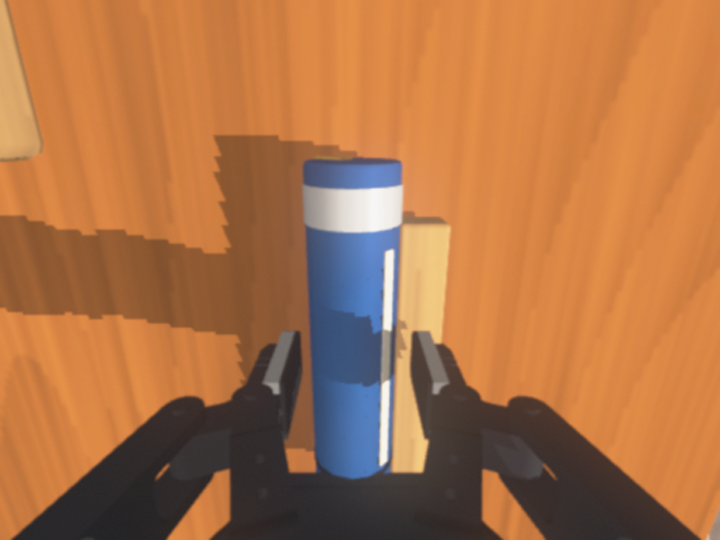

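>>> {"op": "arm_command", "data": {
  "steps": [
    [[0,0,0],[0,-0.004,0.001],0.05],
    [[0,0,0],[0,-0.01,0.001],0.05],
    [[0,0,0],[0,-0.016,0.001],0.05],
    [[0,0,0],[0,-0.022,0.001],0.05],
    [[0,0,0],[0,-0.028,0.001],0.05],
    [[0,0,0],[0,-0.034,0.002],0.05],
    [[0,0,0],[0,-0.04,0.006],0.02],
    [[0,0,0],[0,-0.045,0.01],0],
    [[0,0,0],[0,-0.05,0.013],-0.02],
    [[0,0,0],[0,-0.05,0.0145],-0.04],
    [[0,0,0],[0,-0.05,0.015],-0.04]
  ]
}}

```text
time: 22.62
eef_pos: [0.6934, 0.3284, 0.005]
tcp_rot: [0.707, 0.707, -0.0, 0.001]
contact_force: [-0.3, 0.1, -0.1]
opening: 0.48
```

```bash
python3 -c "
from h import *
st();s,c=wp('w20')
"
```

```text
t 22.62 p [0.6934 0.3284 0.005 ] ang 90.0 F [-0.3  0.1 -0.1] op 0.48
```

View pics/w20.png

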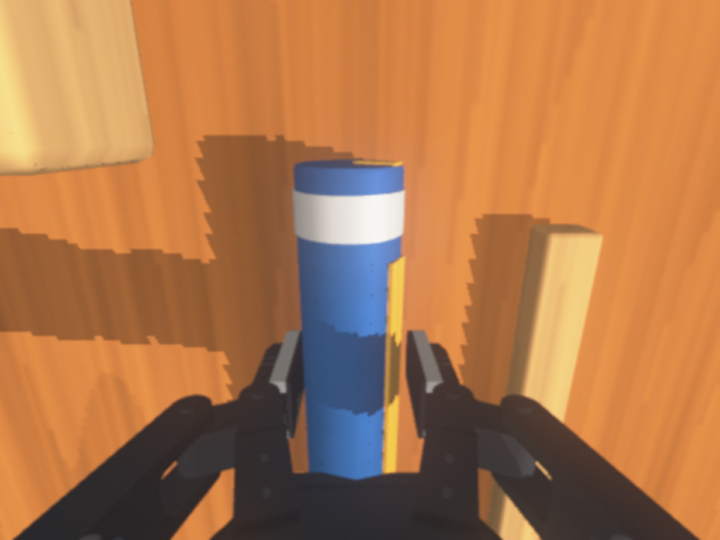

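>>> {"op": "arm_command", "data": {
  "steps": [
    [[0,0,0],[0,-0.004,0],-0.04],
    [[0,0,0],[0,-0.009,0],-0.04],
    [[0,0,0],[0,-0.015,0],-0.04],
    [[0,0,0],[0,-0.02,0],-0.04],
    [[0,0,0],[0,-0.023,0],-0.04],
    [[0,0,0],[0,-0.024,0],-0.04],
    [[0,0,0],[0,-0.024,0],-0.04],
    [[0,0,0],[0,-0.022,0],-0.04],
    [[0,0,0],[0,-0.022,0],-0.04]
  ]
}}

```text
time: 23.8
eef_pos: [0.6719, 0.3283, 0.0051]
tcp_rot: [0.707, 0.707, 0.0, 0.001]
contact_force: [-0.1, -0.2, -0.7]
opening: 0.482
```

```bash
python3 -c "
from h import *
st();s,c=wp('w21')
strip(c,s,'blue',range(195,228))
"
```

```text
t 23.8 p [0.6719 0.3283 0.0051] ang 90.0 F [-0.1 -0.2 -0.7] op 0.482
blue axis x 0.6713 at y 0.3575  halfwidth 17.4mm strip off 0.4mm w 10.6 -> phi 1.2
```

View pics/w21.png

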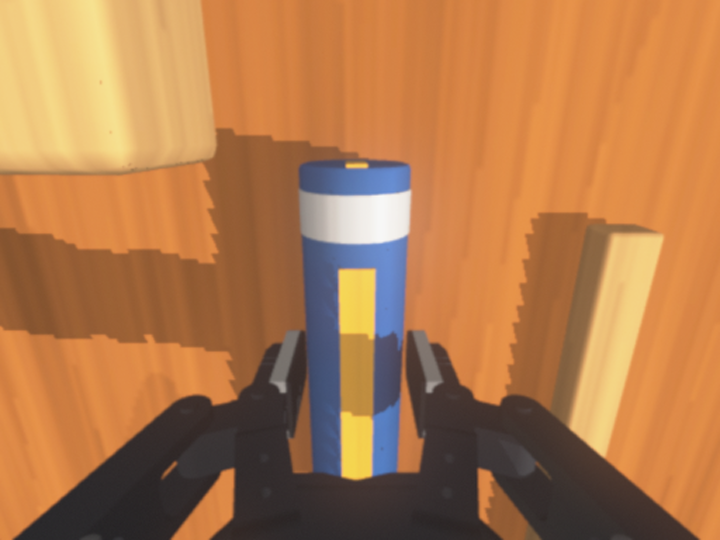

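>>> {"op": "arm_command", "data": {
  "steps": [
    [[0,0,0],[0,0,0],0.3],
    [[0,0,0],[0,0,0],0.8],
    [[0,0,0],[0,0,-0.01],1],
    [[0,0,0],[0,0,-0.05],1],
    [[0,0,0],[-0.02,-0.02,-0.1],1],
    [[0,0,0],[-0.06,-0.06,-0.16],1],
    [[0,0,0],[-0.1,-0.1,-0.22],1],
    [[0,0,0],[-0.1,-0.11,-0.28],1],
    [[0,0,0],[-0.1,-0.11,-0.3],1],
    [[0,0,0],[-0.1,-0.11,-0.3],1]
  ]
}}

```text
time: 25.1
eef_pos: [0.5631, 0.229, 0.3134]
tcp_rot: [0.707, 0.707, 0.006, 0.005]
contact_force: [0.9, 0.4, -0.5]
opening: 1.0
```

```bash
python3 -c "
from h import *
st();s,c=cam('wrist','w22');cv2.imwrite('pics/w22b.png',cv2.resize(c['frame'][:,:,::-1],(800,600),interpolation=cv2.INTER_CUBIC))
"
```

```text
t 25.1 p [0.5631 0.229  0.3134] ang 90.0 F [ 0.9  0.4 -0.5] op 1.0
```

View pics/w22b.png

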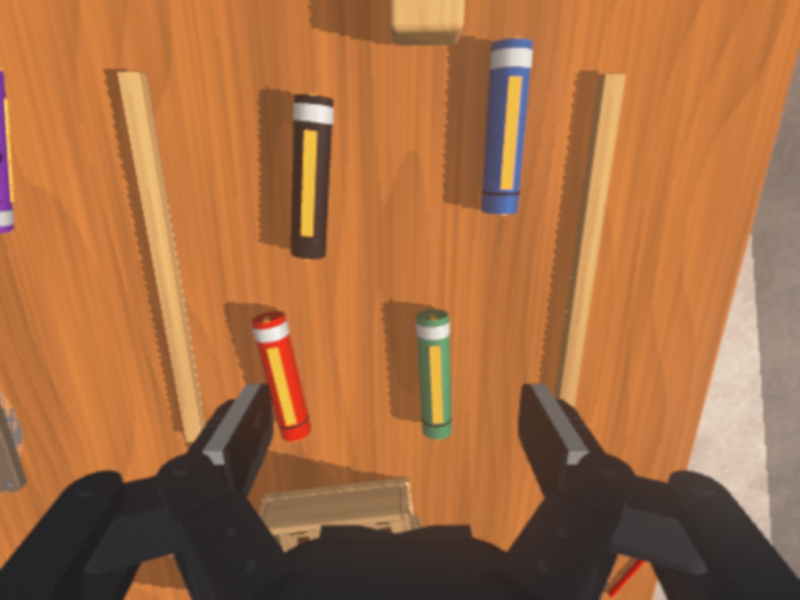

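```bash
python3 -c "
from h import *
go(.5,-.25,.3,188)"
```

```text
turn [0.007, 0.008, -1.71] shift [-0.4789, -0.0624, 0.0089] rows>= 10.0
```

>>> {"op": "arm_command", "data": {
  "steps": [
    [[0,0,-0.17],[-0.05,-0.01,0.0],1],
    [[0,0,-0.35],[-0.1,-0.02,0.0],1],
    [[0,0,-0.52],[-0.15,-0.03,0.0],1],
    [[0,0,-0.7],[-0.2,-0.03,0.0],1],
    [[0,0,-0.87],[-0.25,-0.04,0.0],1],
    [[0,0,-1.05],[-0.3,-0.05,0.0],1],
    [[0,0,-1.22],[-0.35,-0.05,0.0],1],
    [[0,0,-1.4],[-0.4,-0.06,0.0],1],
    [[0,0,-1.57],[-0.45,-0.06,0.009],1],
    [[0.007,0.008,-1.71],[-0.479,-0.062,0.009],1],
    [[0.007,0.008,-1.71],[-0.479,-0.062,0.009],1],
    [[0.007,0.008,-1.71],[-0.479,-0.062,0.009],1]
  ]
}}

```text
time: 26.65
eef_pos: [0.5002, -0.2493, 0.2987]
tcp_rot: [-0.069, 0.998, 0.001, -0.001]
contact_force: [-0.3, 0.2, -0.7]
opening: 1.0
```

```bash
python3 -c "
from h import *
st();s,c=cam('wrist','w23');cv2.imwrite('pics/w23b.png',cv2.resize(c['frame'][:,:,::-1],(800,600),interpolation=cv2.INTER_CUBIC))
"
```

```text
t 26.65 p [ 0.5002 -0.2493  0.2987] ang -172.1 F [-0.3  0.2 -0.7] op 1.0
```

View pics/w23b.png

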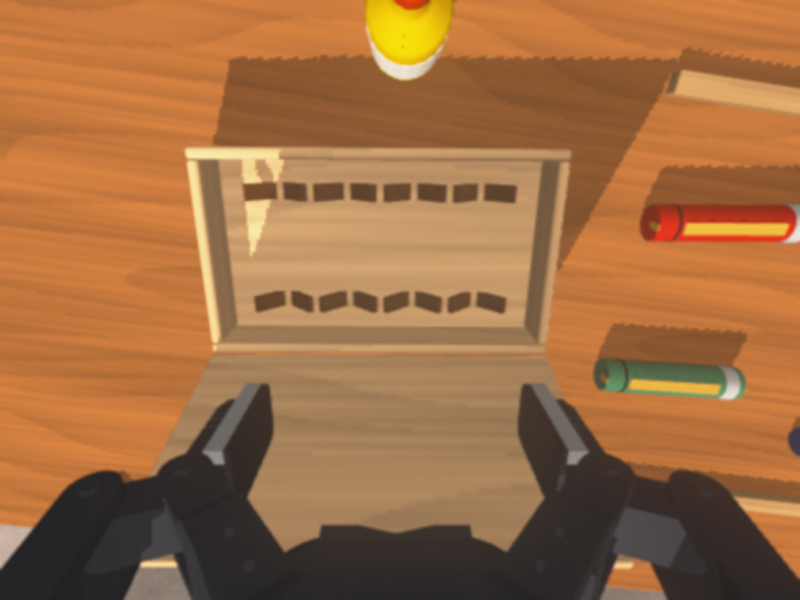

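```bash
python3 -c "
from h import *
s,c=cam('wrist');k=512/800
P=plane(c,np.array([(186,149),(571,151),(546,349),(212,351)])*k,.06,s);print(P.round(4));print([np.linalg.norm(P[i]-P[i-1]).round(4) for i in range(4)])
a=np.degrees(np.arctan2(*(P[1]-P[0])[[1,0]]))-90,np.degrees(np.arctan2(*(P[2]-P[3])[[1,0]]))-90;print('yaw',a,'centre',P.mean(0).round(4))
v=P[1]-P[0];
for z in(.015,.03):
  A=plane(c,np.array([(280,191),(347,191.5),(414,192),(481,193)])*k,z,s);B=plane(c,np.array([(288,300),(350,301),(411.5,301),(473,301)])*k,z,s)
  print(z,((A+B)/2)[:,:2].round(4).tolist(),np.linalg.norm(A[3]-A[0]),np.linalg.norm(B[3]-B[0]),np.degrees(np.arctan2(*(B-A).mean(0)[[1,0]])),np.linalg.norm((B-A).mean(0)))
"
```

```text
[[ 0.4406 -0.4319  0.06  ]
 [ 0.3976 -0.1134  0.06  ]
 [ 0.5783 -0.0883  0.06  ]
 [ 0.6252 -0.4099  0.06  ]]
[np.float64(0.1859), np.float64(0.3214), np.float64(0.1824), np.float64(0.325)]
yaw (np.float64(7.687352608574955), np.float64(8.298879924257449)) centre [ 0.5104 -0.2609  0.06  ]
0.015 [[0.5245, -0.3563], [0.5164, -0.2923], [0.5077, -0.2285], [0.4993, -0.1646]] 0.1933361827108979 0.1932808837441171 7.406360398529322 0.11098171151811291
0.03 [[0.5207, -0.3529], [0.5129, -0.2912], [0.5045, -0.2296], [0.4964, -0.168]] 0.18654635339831502 0.18649299649194076 7.406360398529326 0.107084112695894
```

```bash
python3 -c "
from h import *
s,c=cam('wrist');k=512/800
print('bottle front base',plane(c,np.array([(405,78)])*k,0.005,s).round(3), 'sides z.1',plane(c,np.array([(366,15),(452,15)])*k,.1,s).round(3))
s,c=cam('top');crop(c,310,60,470,260,3,'t3');m=c['frame'];hsv=cv2.cvtColor(m,cv2.COLOR_RGB2HSV)
M=(((hsv[:,:,0]<5)|(hsv[:,:,0]>175))&(hsv[:,:,1]>170)&(hsv[:,:,2]>100));p=np.argwhere(M)[:,::-1];p=p[(p[:,0]>370)&(p[:,0]<430)&(p[:,1]>210)&(p[:,1]<260)];print(len(p),plane(c,[p.mean(0)],.165).round(3))
s,c=cam('side');crop(c,180,150,400,360,3,'s3')
"
```

```text
bottle front base [[ 0.355 -0.259  0.005]] sides z.1 [[ 0.334 -0.291  0.1  ]
 [ 0.326 -0.233  0.1  ]]
0 [[nan nan nan]]<string>:6: RuntimeWarning: Mean of empty slice.
  ret = um.true_divide(
```

View pics/s3.png

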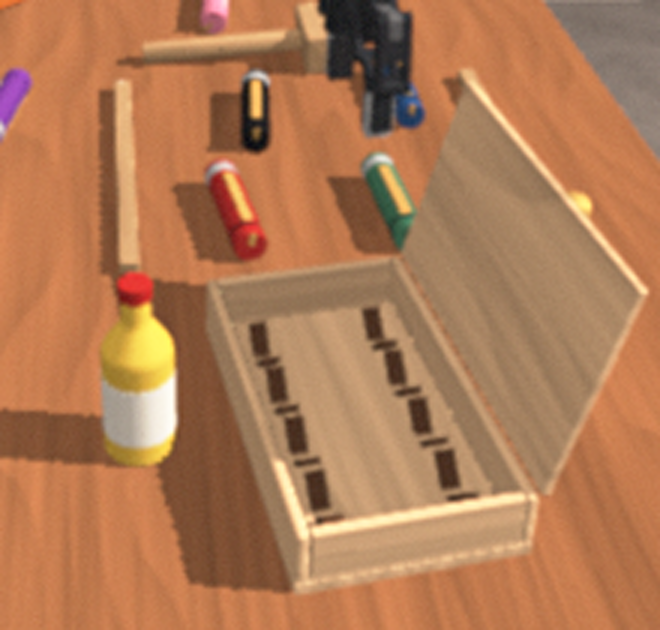

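```bash
python3 -c "
from h import *
go(.4388,.0712,.13,97.5)"
```

```text
turn [-0.0, 0.0, 1.581] shift [0.0163, 0.3259, 0.17] rows>= 9.0
```

>>> {"op": "arm_command", "data": {
  "steps": [
    [[0,0,0.17],[0.002,0.04,0.0],1],
    [[0,0,0.35],[0.004,0.08,0.0],1],
    [[0,0,0.52],[0.006,0.12,0.0],1],
    [[0,0,0.7],[0.008,0.16,0.01],1],
    [[0,0,0.87],[0.01,0.2,0.03],1],
    [[0,0,1.05],[0.012,0.24,0.06],1],
    [[0,0,1.22],[0.014,0.28,0.1],1],
    [[0,0,1.4],[0.016,0.326,0.14],1],
    [[0,0,1.581],[0.0163,0.326,0.17],1],
    [[0,0,1.581],[0.0163,0.326,0.17],1],
    [[0,0,1.581],[0.0163,0.326,0.17],1]
  ]
}}

```text
time: 28.28
eef_pos: [0.4399, 0.0711, 0.1316]
tcp_rot: [0.659, 0.752, 0.001, 0.001]
contact_force: [0.3, 0.2, 0.7]
opening: 1.001
```

```bash
python3 -c "
from h import *
st();s,c=wp('w24')
strip(c,s,'red',range(130,230),(150,330))
strip(c,s,'red',range(130,150),(150,330))
strip(c,s,'red',range(210,230),(150,330))
go(.4388,.0712,.005,97.5)
"
```

```text
t 28.27 p [0.4399 0.0711 0.1316] ang 97.6 F [0.3 0.2 0.7] op 1.001
red axis x 0.4399 at y 0.0705  halfwidth 17.5mm strip off 1.3mm w 10.9 -> phi 4.2
red axis x 0.4342 at y 0.1093  halfwidth 17.2mm strip off 2.1mm w 11.1 -> phi 6.7
red axis x 0.4443 at y 0.0371  halfwidth 17.4mm strip off 0.7mm w 11.2 -> phi 2.2
turn [0.004, 0.001, 0.001] shift [0.0006, -0.0019, 0.127] rows>= 3.0
```

View pics/w24.png

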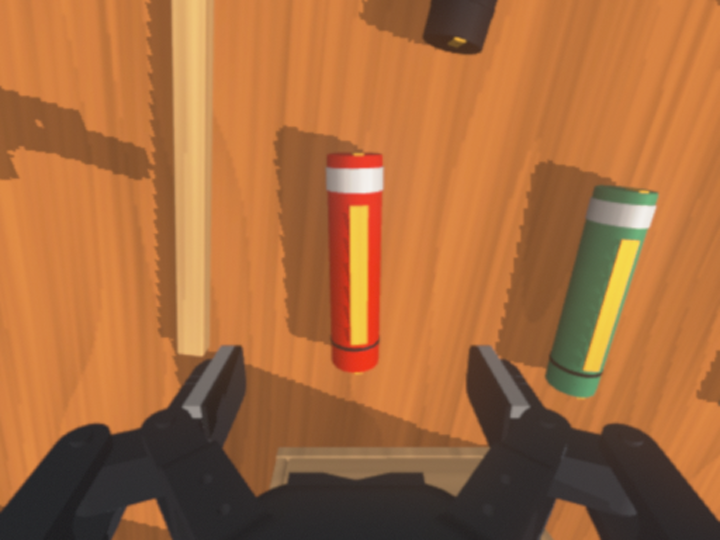

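>>> {"op": "arm_command", "data": {
  "steps": [
    [[0.002,0,0],[0,-0.001,0.05],1],
    [[0.004,0,0],[0,-0.001,0.1],1],
    [[0.004,0,0],[0,-0.001,0.12],0.6],
    [[0.004,0,0],[0,-0.001,0.127],0.2],
    [[0.004,0,0],[0,-0.001,0.128],0],
    [[0.004,0,0],[0,-0.001,0.128],-0.1],
    [[0.004,0,0],[0,-0.001,0.128],-0.2],
    [[0.004,0,0],[0,-0.001,0.128],-0.3],
    [[0.004,0,0],[0,-0.001,0.128],-0.4],
    [[0.004,0,0],[0,-0.001,0.128],-0.5]
  ],
  "force": 50
}}

```text
time: 29.58
eef_pos: [0.4413, 0.0706, 0.0057]
tcp_rot: [0.659, 0.752, 0.0, 0.001]
contact_force: [-1.2, 0.3, 5.3]
opening: 0.407
```

```bash
cat >> h.py <<'E'
def endoff(c,s,uv):
    """along-axis distance TCP -> end top edge (uv full px), minus 75mm"""
    P=plane(c,[uv],.036,s)[0]-s['eef_pos'];X=R.from_quat(s['tcp_rot']).as_matrix()[:,0];print('end offset mm',round(1000*(P@X)-75,1))
E
python3 -c "
from h import *
st();s,c=wp('w25')
strip(c,s,'red',range(195,222))
"
```

```text
t 29.57 p [0.4413 0.0706 0.0057] ang 97.6 F [-1.2  0.3  5.3] op 0.407
red axis x 0.4369 at y 0.1009  halfwidth 17.9mm strip off 3.7mm w 10.8 -> phi 11.9
```

View pics/w25.png

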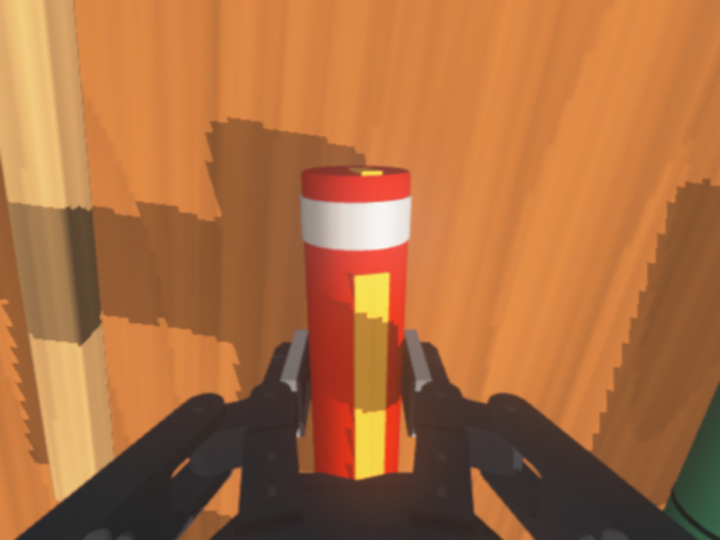

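>>> {"op": "arm_command", "data": {
  "steps": [
    [[0,0,0],[0,0,0],-0.02],
    [[0,0,0],[0,0,0],-0.02],
    [[0,0,0],[0,-0.002,0],-0.02],
    [[0,0,0],[0,-0.0037,0],-0.02],
    [[0,0,0],[0,-0.0037,0],-0.02],
    [[0,0,0],[0,-0.0037,0],-0.1],
    [[0,0,0],[0,-0.0037,0],-0.2],
    [[0,0,0],[0,-0.0037,0],-0.35],
    [[0,0,0],[0,-0.0037,0],-0.5]
  ]
}}

```text
time: 30.75
eef_pos: [0.4376, 0.0701, 0.006]
tcp_rot: [0.659, 0.752, 0.0, 0.001]
contact_force: [-2.0, -0.0, 4.4]
opening: 0.403
```

```bash
python3 -c "
from h import *
st();s,c=wp('w26')
strip(c,s,'red',range(195,222))
endoff(c,s,(355*512/720,168*512/720))
go(.5254,-.357,.1,187.5)
"
```

```text
t 30.75 p [0.4376 0.0701 0.006 ] ang 97.6 F [-2.  -0.   4.4] op 0.403
red axis x 0.4332 at y 0.1003  halfwidth 18.1mm strip off 0.0mm w 10.8 -> phi 0.1
end offset mm 0.8
turn [0.0, 0.003, -1.569] shift [-0.4351, 0.0309, -0.0932] rows>= 9.0
```

View pics/w26.png

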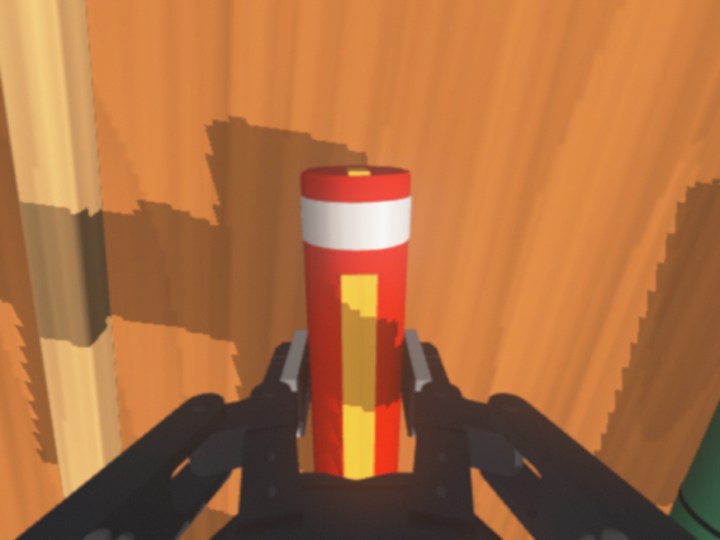

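>>> {"op": "arm_command", "data": {
  "steps": [
    [[0,0,0],[0,0,-0.015],-0.5],
    [[0,0,0],[0,0,-0.05],-0.5],
    [[0,0,0],[-0.01,0,-0.09],-0.5],
    [[0,0,-0.1],[-0.04,0,-0.11],-0.5],
    [[0,0,-0.27],[-0.08,0,-0.114],-0.5],
    [[0,0,-0.44],[-0.12,0.01,-0.114],-0.5],
    [[0,0,-0.61],[-0.17,0.01,-0.114],-0.5],
    [[0,0,-0.78],[-0.22,0.02,-0.114],-0.5],
    [[0,0,-0.95],[-0.27,0.02,-0.114],-0.5],
    [[0,0,-1.12],[-0.32,0.025,-0.114],-0.5],
    [[0,0,-1.29],[-0.37,0.03,-0.114],-0.5],
    [[0,0,-1.46],[-0.41,0.031,-0.114],-0.5]
  ]
}}

```text
time: 32.3
eef_pos: [0.5224, -0.334, 0.121]
tcp_rot: [-0.013, 1.0, -0.001, 0.001]
contact_force: [0.7, 0.1, -2.0]
opening: 0.401
```

```bash
python3 -c "
from h import *
st();s,c=wp('w27')
go(.5254,-.357,.1,187.5)
"
```

```text
t 32.3 p [ 0.5224 -0.334   0.121 ] ang -178.5 F [ 0.7  0.1 -2. ] op 0.401
turn [-0.008, 0.005, -0.102] shift [-0.0019, -0.018, 0.0218] rows>= 1.0
```

View pics/w27.png

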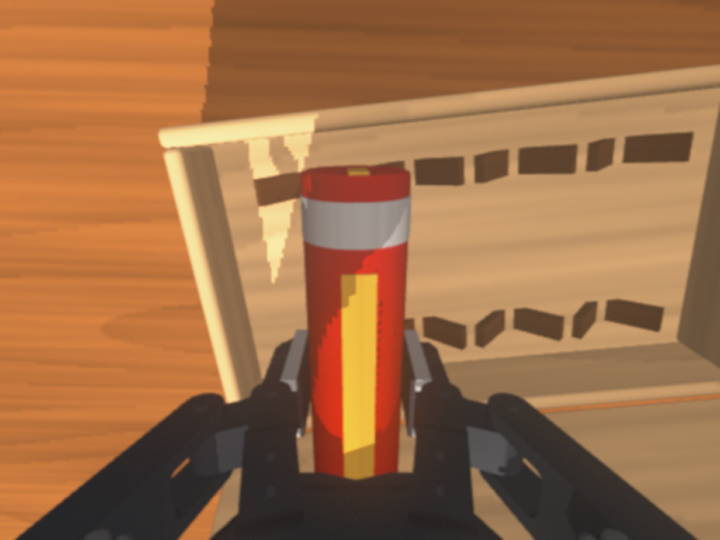

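>>> {"op": "arm_command", "data": {
  "steps": [
    [[-0.004,0,-0.05],[-0.002,-0.01,0.005],-0.5],
    [[-0.008,0.005,-0.102],[-0.002,-0.018,0.02],-0.5],
    [[-0.008,0.005,-0.102],[-0.002,-0.018,0.03],-0.5],
    [[-0.008,0.005,-0.102],[-0.002,-0.018,0.035],-0.5],
    [[-0.008,0.005,-0.102],[-0.002,-0.018,0.035],-0.5],
    [[-0.008,0.005,-0.102],[-0.002,-0.018,0.035],-0.5]
  ]
}}

```text
time: 33.1
eef_pos: [0.5259, -0.3569, 0.0874]
tcp_rot: [-0.065, 0.998, -0.0, 0.0]
contact_force: [0.3, 0.0, -1.6]
opening: 0.398
```

```bash
python3 -c "
from h import *
st();s,c=wp('w28')
go(.5254,-.357,.03,187.5)
"
```

```text
t 33.1 p [ 0.5259 -0.3569  0.0874] ang -172.5 F [ 0.3  0.  -1.6] op 0.398
turn [-0.0, 0.0, -0.0] shift [0.0005, 0.0002, 0.0575] rows>= 1.0
```

View pics/w28.png

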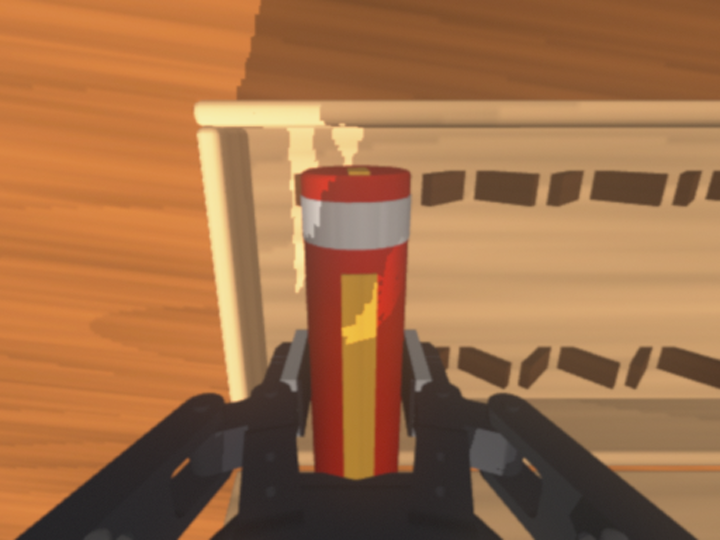

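>>> {"op": "arm_command", "data": {
  "steps": [
    [[0,0,0],[0,0,0.02],-0.5],
    [[0,0,0],[0,0,0.04],-0.5],
    [[0,0,0],[0,0,0.053],-0.5],
    [[0,0,0],[0,0,0.059],-0.5],
    [[0,0,0],[0,0,0.062],-0.5],
    [[0,0,0],[0,0,0.064],-0.5],
    [[0,0,0],[0,0,0.065],-0.5]
  ]
}}

```text
time: 34.02
eef_pos: [0.5263, -0.3574, 0.023]
tcp_rot: [-0.065, 0.998, -0.001, 0.001]
contact_force: [0.4, 0.7, -1.2]
opening: 0.405
```

```bash
python3 -c "
from h import *
st();s,c=wp('w29')
"
```

```text
t 34.02 p [ 0.5263 -0.3574  0.023 ] ang -172.5 F [ 0.4  0.7 -1.2] op 0.405
```

View pics/w29.png

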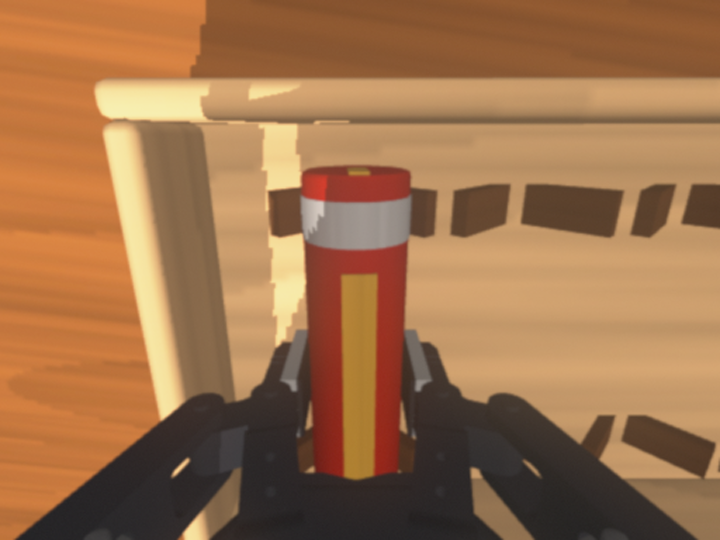

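>>> {"op": "arm_command", "data": {
  "steps": [
    [[0,0,0],[0,0,0.001],-0.5],
    [[0,0,0],[0,0,0.002],-0.5],
    [[0,0,0],[0,0,0.0025],-0.5],
    [[0,0,0],[0,0,0.0025],-0.5]
  ]
}}

```text
time: 34.58
eef_pos: [0.5267, -0.358, 0.0212]
tcp_rot: [-0.065, 0.998, -0.001, 0.001]
contact_force: [-0.6, -1.1, 1.7]
opening: 0.399
```

>>> {"op": "arm_command", "data": {
  "steps": [
    [[0,0,0],[0,0,0],-0.1],
    [[0,0,0],[0,0,0],0.0],
    [[0,0,0],[0,0,0],0.1],
    [[0,0,0],[0,0,0],0.2],
    [[0,0,0],[0,0,0],0.2],
    [[0,0,0],[0,0,-0.03],0.2],
    [[0,0,0],[0,0,-0.08],0.3],
    [[0,0,0],[0,0,-0.12],0.5],
    [[0,0,0],[0,0,-0.15],1],
    [[0,0,0],[0,0,-0.15],1]
  ]
}}

```text
time: 35.83
eef_pos: [0.5278, -0.359, 0.1748]
tcp_rot: [-0.065, 0.998, -0.004, 0.003]
contact_force: [-0.0, 1.3, -0.3]
opening: 1.0
```

```bash
python3 -c "
from h import *
st();s,c=wp('w30')
go(.6128,.0715,.13,93.5)
"
```

```text
t 35.83 p [ 0.5278 -0.359   0.1748] ang -172.5 F [-0.   1.3 -0.3] op 1.0
turn [-0.001, 0.006, 1.641] shift [-0.1412, 0.4148, 0.0407] rows>= 9.0
```

View pics/w30.png

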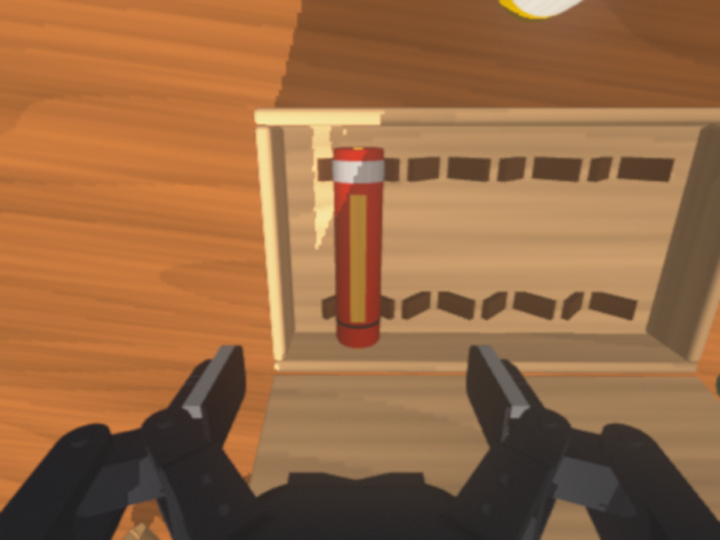

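>>> {"op": "arm_command", "data": {
  "steps": [
    [[0,0,0.1],[0,0.05,0],1],
    [[0,0,0.27],[0,0.1,0],1],
    [[0,0,0.44],[0,0.15,0],1],
    [[0,0,0.61],[0,0.2,0],1],
    [[0,0,0.78],[0,0.25,0],1],
    [[0,0,0.95],[0,0.3,0],1],
    [[0,0,1.12],[0,0.35,0],1],
    [[0,0,1.29],[-0.04,0.39,0],1],
    [[0,0,1.46],[-0.09,0.414,0.02],1],
    [[0,0.006,1.641],[-0.141,0.415,0.04],1],
    [[0,0.006,1.641],[-0.141,0.415,0.04],1],
    [[0,0.006,1.641],[-0.141,0.415,0.04],1]
  ]
}}

```text
time: 37.38
eef_pos: [0.611, 0.0717, 0.1283]
tcp_rot: [0.685, 0.729, -0.002, -0.001]
contact_force: [-0.3, 0.1, -0.9]
opening: 0.998
```

```bash
python3 -c "
from h import *
st();s,c=wp('w31')
strip(c,s,'green',range(130,230),(150,330))
strip(c,s,'green',range(130,150),(150,330))
strip(c,s,'green',range(210,230),(150,330))
"
```

```text
t 37.38 p [0.611  0.0717 0.1283] ang 93.5 F [-0.3  0.1 -0.9] op 0.998
green axis x 0.6119 at y 0.0727  halfwidth 17.7mm strip off -0.6mm w 23.1 -> phi -1.9
green axis x 0.6095 at y 0.1112  halfwidth 17.4mm strip off -0.7mm w 11.1 -> phi -2.2
green axis x 0.6141 at y 0.0390  halfwidth 18.8mm strip off -0.6mm w 34.9 -> phi -1.9
```

View pics/w31.png

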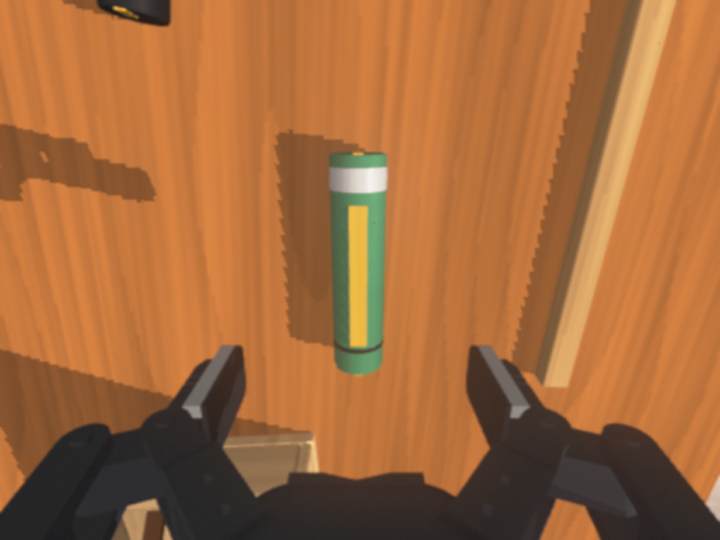

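```bash
python3 -c "
from h import *
go(.6125,.0717,.005,93.5)
"
```

```text
turn [-0.002, 0.001, 0.0] shift [0.0002, 0.0014, 0.1248] rows>= 2.0
```

>>> {"op": "arm_command", "data": {
  "steps": [
    [[-0.002,0,0],[0,0.001,0.05],1],
    [[-0.002,0.001,0],[0,0.0014,0.1],1],
    [[-0.002,0.001,0],[0,0.0014,0.115],0.6],
    [[-0.002,0.001,0],[0,0.0014,0.1235],0.2],
    [[-0.002,0.001,0],[0,0.0014,0.1248],0.1],
    [[-0.002,0.001,0],[0,0.0014,0.1248],0.1],
    [[-0.002,0.001,0],[0,0.0014,0.1248],0.1]
  ]
}}

```text
time: 38.3
eef_pos: [0.6135, 0.0715, 0.0065]
tcp_rot: [0.685, 0.728, 0.001, 0.001]
contact_force: [0.1, -0.9, 0.5]
opening: 0.554
```

```bash
python3 -c "
from h import *
st();s,c=wp('w32')
strip(c,s,'green',range(195,222))
"
```

```text
t 38.3 p [0.6135 0.0715 0.0065] ang 93.5 F [ 0.1 -0.9  0.5] op 0.554
green axis x 0.6098 at y 0.1016  halfwidth 18.1mm strip off -0.5mm w 21.3 -> phi -1.6
```

>>> {"op": "arm_command", "data": {
  "steps": [
    [[0,0,0],[0,-0.0013,0.001],0.1],
    [[0,0,0],[0,-0.0013,0.001],0.0],
    [[0,0,0],[0,-0.0013,0.001],-0.1],
    [[0,0,0],[0,-0.0013,0.001],-0.2],
    [[0,0,0],[0,-0.0013,0.001],-0.35],
    [[0,0,0],[0,-0.0013,0.001],-0.5],
    [[0,0,0],[0,-0.0013,0.001],-0.5]
  ]
}}

```text
time: 39.22
eef_pos: [0.6122, 0.0714, 0.0054]
tcp_rot: [0.685, 0.728, 0.001, 0.001]
contact_force: [-1.4, -0.4, 2.2]
opening: 0.406
```

```bash
python3 -c "
from h import *
st();s,c=wp('w33')
strip(c,s,'green',range(195,222))
endoff(c,s,(355*512/720,165*512/720))
"
```

```text
t 39.23 p [0.6122 0.0714 0.0054] ang 93.5 F [-1.4 -0.4  2.2] op 0.406
green axis x 0.6099 at y 0.1020  halfwidth 17.8mm strip off -0.7mm w 11.0 -> phi -2.3
end offset mm 1.6
```

View pics/w33.png

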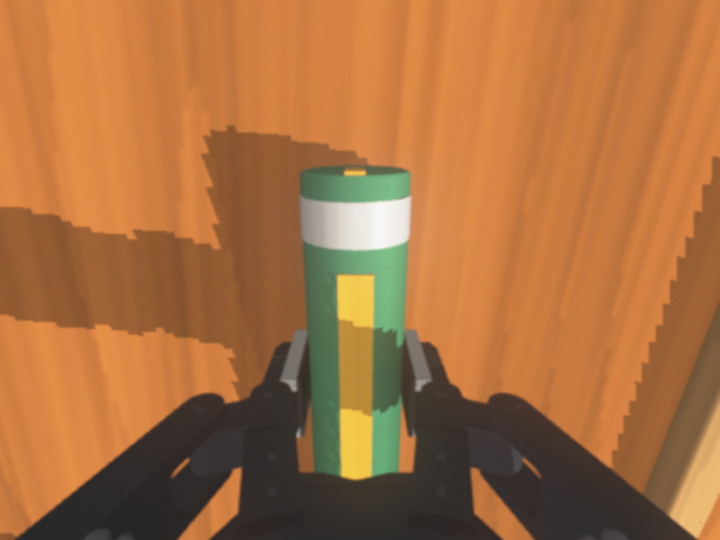

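```bash
python3 -c "
from h import *
go(.5168,-.2925,.11,187.5)
"
```

```text
turn [0.002, 0.002, -1.64] shift [-0.3574, -0.1172, -0.1049] rows>= 9.0
```

>>> {"op": "arm_command", "data": {
  "steps": [
    [[0,0,0],[0,0,-0.015],-0.5],
    [[0,0,0],[0,-0.01,-0.055],-0.5],
    [[0,0,0],[0,-0.05,-0.1],-0.5],
    [[0,0,-0.17],[0,-0.1,-0.11],-0.5],
    [[0,0,-0.34],[-0.04,-0.13,-0.115],-0.5],
    [[0,0,-0.51],[-0.08,-0.13,-0.115],-0.5],
    [[0,0,-0.68],[-0.13,-0.13,-0.115],-0.5],
    [[0,0,-0.85],[-0.18,-0.13,-0.115],-0.5],
    [[0,0,-1.02],[-0.23,-0.13,-0.115],-0.5],
    [[0,0,-1.19],[-0.28,-0.125,-0.115],-0.5],
    [[0,0,-1.36],[-0.32,-0.12,-0.115],-0.5],
    [[0,0,-1.53],[-0.35,-0.117,-0.11],-0.5]
  ]
}}

```text
time: 40.78
eef_pos: [0.5168, -0.2872, 0.116]
tcp_rot: [-0.012, 1.0, -0.0, 0.002]
contact_force: [-0.2, 0.8, -1.9]
opening: 0.403
```

```bash
python3 -c "
from h import *
st()
go(.5168,-.2925,.07,187.5)
"
```

```text
t 40.77 p [ 0.5168 -0.2872  0.116 ] ang -178.6 F [-0.2  0.8 -1.9] op 0.403
turn [-0.001, 0.003, -0.106] shift [0.0003, -0.0052, 0.046] rows>= 1.0
```

>>> {"op": "arm_command", "data": {
  "steps": [
    [[0,0,-0.05],[0,-0.005,0.005],-0.5],
    [[0,0.003,-0.106],[0,-0.0052,0.02],-0.5],
    [[0,0.003,-0.106],[0,-0.0052,0.04],-0.5],
    [[0,0.003,-0.106],[0,-0.0052,0.046],-0.5],
    [[0,0.003,-0.106],[0,-0.0052,0.046],-0.5]
  ]
}}

```text
time: 41.4
eef_pos: [0.5167, -0.2919, 0.0692]
tcp_rot: [-0.065, 0.998, 0.0, -0.0]
contact_force: [1.0, 0.4, -1.9]
opening: 0.402
```

```bash
python3 -c "
from h import *
st();s,c=wp('w34')
go(.5168,-.2925,.022,187.5)
"
```

```text
t 41.4 p [ 0.5167 -0.2919  0.0692] ang -172.5 F [ 1.   0.4 -1.9] op 0.402
turn [-0.001, 0.0, -0.0] shift [0.0004, -0.0001, 0.0479] rows>= 1.0
```

View pics/w34.png

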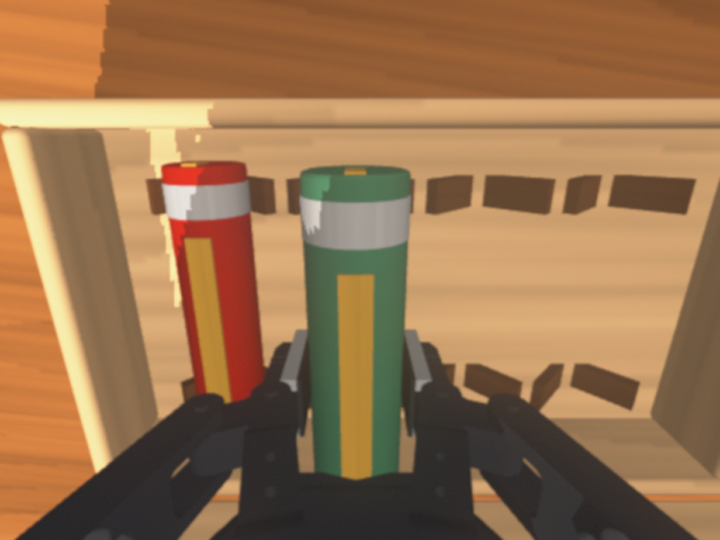

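>>> {"op": "arm_command", "data": {
  "steps": [
    [[0,0,0],[0,0,0.02],-0.5],
    [[0,0,0],[0,0,0.035],-0.5],
    [[0,0,0],[0,0,0.043],-0.5],
    [[0,0,0],[0,0,0.046],-0.5],
    [[0,0,0],[0,0,0.048],-0.5],
    [[0,0,0],[0,0,0.049],-0.5],
    [[0,0,0],[0,0,0.049],-0.5]
  ]
}}

```text
time: 42.32
eef_pos: [0.5176, -0.2928, 0.0216]
tcp_rot: [-0.065, 0.998, -0.001, 0.001]
contact_force: [0.4, -0.3, -2.1]
opening: 0.402
```

```bash
python3 -c "
from h import *
st();s,c=wp('w35')
"
```

```text
t 42.33 p [ 0.5176 -0.2928  0.0216] ang -172.5 F [ 0.4 -0.3 -2.1] op 0.402
```

View pics/w35.png

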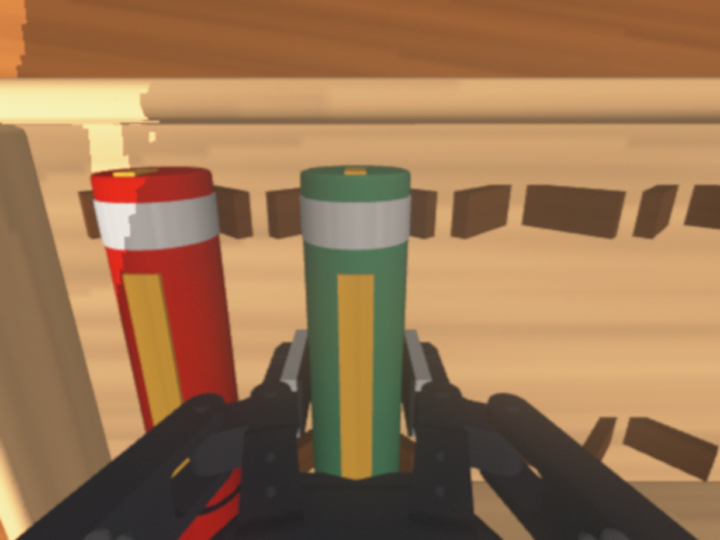

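>>> {"op": "arm_command", "data": {
  "steps": [
    [[0,0,0],[0,0,0.001],-0.5],
    [[0,0,0],[0,0,0.0018],-0.5],
    [[0,0,0],[0,0,0.0018],-0.5],
    [[0,0,0],[0,0,0.0018],-0.1],
    [[0,0,0],[0,0,0.0018],0.0],
    [[0,0,0],[0,0,0.0015],0.08],
    [[0,0,0],[0,0,0.001],0.08],
    [[0,0,0],[0,0,-0.02],0.08],
    [[0,0,0],[0,0,-0.05],0.08],
    [[0,0,0],[0,0,-0.1],0.2],
    [[0,0,0],[0,0,-0.14],1],
    [[0,0,0],[0,0,-0.16],1]
  ]
}}

```text
time: 43.88
eef_pos: [0.5186, -0.2933, 0.1861]
tcp_rot: [-0.065, 0.998, -0.003, 0.003]
contact_force: [-0.5, -0.4, -1.1]
opening: 0.987
```

```bash
python3 -c "
from h import *
st();s,c=wp('w36')
go(.4845,.289,.13,85.5)
"
```

```text
t 43.88 p [ 0.5186 -0.2933  0.1861] ang -172.5 F [-0.5 -0.4 -1.1] op 0.987
turn [0.0, 0.012, 1.78] shift [-0.0412, 0.5828, 0.0532] rows>= 10.0
```

View pics/w36.png

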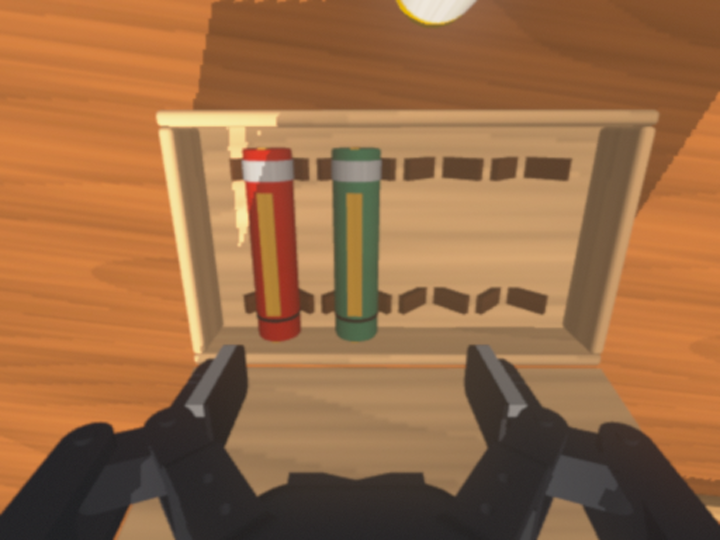

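>>> {"op": "arm_command", "data": {
  "steps": [
    [[0,0,0.15],[0,0.05,0],1],
    [[0,0,0.32],[0,0.1,0],1],
    [[0,0,0.49],[0,0.16,0],1],
    [[0,0,0.66],[-0.01,0.22,0],1],
    [[0,0,0.83],[-0.02,0.28,0],1],
    [[0,0,1.0],[-0.03,0.34,0],1],
    [[0,0,1.17],[-0.04,0.4,0],1],
    [[0,0,1.34],[-0.041,0.46,0.01],1],
    [[0,0,1.51],[-0.041,0.52,0.02],1],
    [[0,0.01,1.68],[-0.041,0.57,0.04],1],
    [[0,0.012,1.78],[-0.041,0.583,0.053],1],
    [[0,0.012,1.78],[-0.041,0.583,0.053],1]
  ]
}}

```text
time: 45.42
eef_pos: [0.4815, 0.2902, 0.1267]
tcp_rot: [0.733, 0.68, -0.003, -0.001]
contact_force: [0.4, -0.1, 0.0]
opening: 1.002
```

```bash
python3 -c "
from h import *
st();s,c=wp('w37')
strip(c,s,'black',range(130,215),(150,330))
strip(c,s,'black',range(142,155),(150,330))
strip(c,s,'black',range(200,215),(150,330))
"
```

```text
t 45.42 p [0.4815 0.2902 0.1267] ang 85.7 F [ 0.4 -0.1  0. ] op 1.002
black axis x 0.4855 at y 0.2966  halfwidth 17.1mm strip off 1.6mm w 12.8 -> phi 5.2
black axis x 0.4884 at y 0.3252  halfwidth 17.4mm strip off 1.2mm w 12.7 -> phi 3.9
black axis x 0.4833 at y 0.2710  halfwidth 17.0mm strip off 1.7mm w 12.7 -> phi 5.4
```

View pics/w37.png

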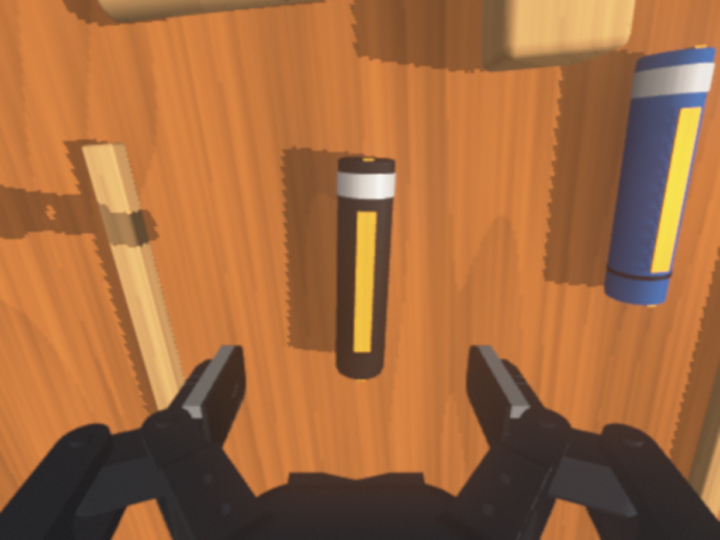

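```bash
python3 -c "
from h import *
go(.4835,.289,.0055,84.7)
"
```

```text
turn [-0.003, 0.002, 0.017] shift [0.0, 0.0013, 0.1225] rows>= 2.0
```

>>> {"op": "arm_command", "data": {
  "steps": [
    [[-0.002,0,0.01],[0,0.001,0.05],1],
    [[-0.003,0.002,0.017],[0,0.0013,0.1],1],
    [[-0.003,0.002,0.017],[0,0.0013,0.115],0.6],
    [[-0.003,0.002,0.017],[0,0.0013,0.1215],0.2],
    [[-0.003,0.002,0.017],[0,0.0013,0.1225],0.1],
    [[-0.003,0.002,0.017],[0,0.0013,0.1225],0.1],
    [[-0.003,0.002,0.017],[0,0.0013,0.1225],0.1]
  ]
}}

```text
time: 46.35
eef_pos: [0.4844, 0.2894, 0.0069]
tcp_rot: [0.739, 0.674, 0.001, 0.0]
contact_force: [0.1, 0.3, -0.0]
opening: 0.549
```

```bash
python3 -c "
from h import *
st();s,c=wp('w38')
strip(c,s,'black',range(198,220))
"
```

```text
t 46.35 p [0.4844 0.2894 0.0069] ang 84.7 F [ 0.1  0.3 -0. ] op 0.549
black axis x 0.4831 at y 0.3188  halfwidth 13.0mm strip off 6.3mm w 11.9 -> phi 20.5
```

View pics/w38.png

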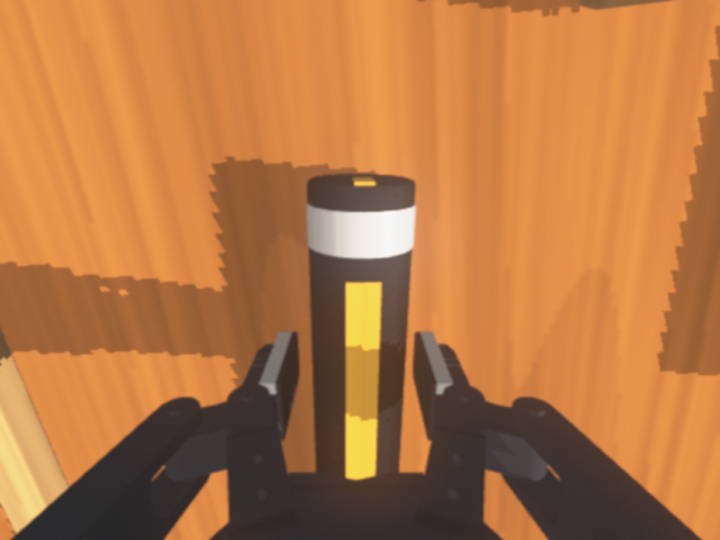

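>>> {"op": "arm_command", "data": {
  "steps": [
    [[0,0,0],[0,0,0.001],0.0],
    [[0,0,0],[0,0,0.001],-0.1],
    [[0,0,0],[0,0,0.001],-0.2],
    [[0,0,0],[0,0,0.001],-0.35],
    [[0,0,0],[0,0,0.001],-0.5],
    [[0,0,0],[0,0,0.001],-0.5]
  ]
}}

```text
time: 47.15
eef_pos: [0.4845, 0.2895, 0.006]
tcp_rot: [0.739, 0.674, 0.001, 0.0]
contact_force: [0.4, -0.5, 4.9]
opening: 0.409
```

```bash
python3 -c "
from h import *
st();s,c=wp('w39')
endoff(c,s,(355*512/720,175*512/720))
go(.508,-.228,.11,187.5)
"
```

```text
t 47.15 p [0.4845 0.2895 0.006 ] ang 84.7 F [ 0.4 -0.5  4.9] op 0.409
end offset mm -1.3
turn [0.002, 0.001, -1.794] shift [-0.513, 0.0711, -0.1043] rows>= 10.0
```

View pics/w39.png

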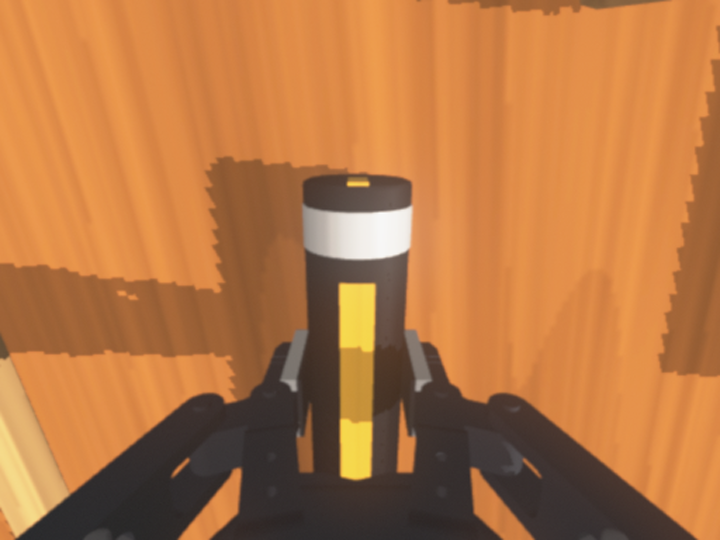

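>>> {"op": "arm_command", "data": {
  "steps": [
    [[0,0,0],[0,0,-0.015],-0.5],
    [[0,0,0],[0,0,-0.055],-0.5],
    [[0,0,-0.05],[-0.02,0.0,-0.1],-0.5],
    [[0,0,-0.22],[-0.06,0.005,-0.112],-0.5],
    [[0,0,-0.39],[-0.11,0.01,-0.115],-0.5],
    [[0,0,-0.56],[-0.16,0.015,-0.115],-0.5],
    [[0,0,-0.73],[-0.21,0.02,-0.115],-0.5],
    [[0,0,-0.9],[-0.26,0.025,-0.115],-0.5],
    [[0,0,-1.07],[-0.31,0.03,-0.115],-0.5],
    [[0,0,-1.24],[-0.36,0.04,-0.115],-0.5],
    [[0,0,-1.41],[-0.41,0.05,-0.115],-0.5],
    [[0,0,-1.58],[-0.46,0.06,-0.115],-0.5]
  ]
}}

```text
time: 48.7
eef_pos: [0.5012, -0.1755, 0.1206]
tcp_rot: [0.039, 0.999, 0.001, 0.001]
contact_force: [0.9, -0.1, -1.3]
opening: 0.402
```

```bash
python3 -c "
from h import *
st()
go(.508,-.228,.07,187.5)
"
```

```text
t 48.7 p [ 0.5012 -0.1755  0.1206] ang 175.6 F [ 0.9 -0.1 -1.3] op 0.402
turn [0.001, 0.002, -0.208] shift [-0.0108, -0.0519, 0.0506] rows>= 2.0
```

>>> {"op": "arm_command", "data": {
  "steps": [
    [[0,0,-0.1],[-0.008,-0.035,0.0],-0.5],
    [[0,0,-0.208],[-0.011,-0.05,0.005],-0.5],
    [[0,0.002,-0.208],[-0.011,-0.052,0.02],-0.5],
    [[0,0.002,-0.208],[-0.011,-0.052,0.04],-0.5],
    [[0,0.002,-0.208],[-0.011,-0.052,0.05],-0.5],
    [[0,0.002,-0.208],[-0.011,-0.052,0.05],-0.5]
  ]
}}

```text
time: 49.45
eef_pos: [0.5072, -0.2268, 0.0691]
tcp_rot: [-0.065, 0.998, 0.002, -0.002]
contact_force: [0.2, 0.4, -1.6]
opening: 0.402
```

```bash
python3 -c "
from h import *
st();s,c=wp('w40')
go(.508,-.228,.021,187.5)
"
```

```text
t 49.45 p [ 0.5072 -0.2268  0.0691] ang -172.5 F [ 0.2  0.4 -1.6] op 0.402
turn [0.002, -0.001, 0.0] shift [-0.0, -0.0007, 0.0491] rows>= 1.0
```

View pics/w40.png

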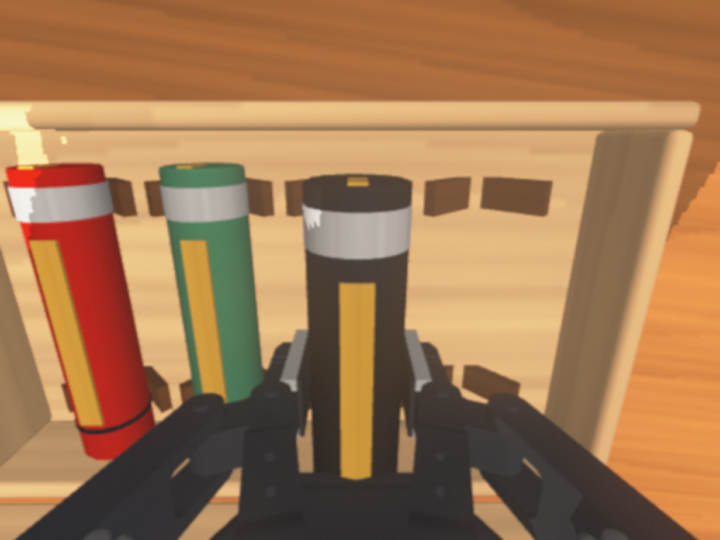

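>>> {"op": "arm_command", "data": {
  "steps": [
    [[0.002,-0.001,0],[0,-0.0007,0.02],-0.5],
    [[0.002,-0.001,0],[0,-0.0007,0.035],-0.5],
    [[0.002,-0.001,0],[0,-0.0007,0.043],-0.5],
    [[0.002,-0.001,0],[0,-0.0007,0.046],-0.5],
    [[0.002,-0.001,0],[0,-0.0007,0.048],-0.5],
    [[0.002,-0.001,0],[0,-0.0007,0.049],-0.5],
    [[0.002,-0.001,0],[0,-0.0007,0.05],-0.5]
  ]
}}

```text
time: 50.38
eef_pos: [0.5089, -0.229, 0.0214]
tcp_rot: [-0.066, 0.998, -0.001, 0.001]
contact_force: [-1.5, -1.9, 4.3]
opening: 0.402
```

```bash
python3 -c "
from h import *
st();s,c=wp('w41')
"
```

```text
t 50.38 p [ 0.5089 -0.229   0.0214] ang -172.5 F [-1.5 -1.9  4.3] op 0.402
```

View pics/w41.png

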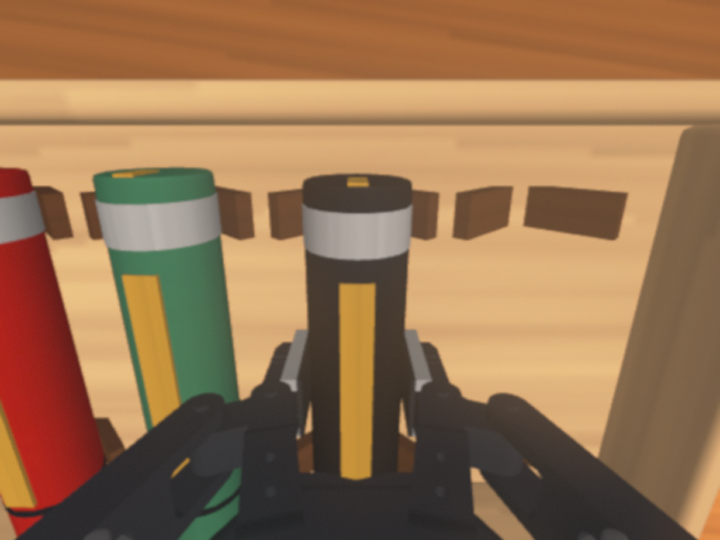

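Seated, with contact force showing. Release.

>>> {"op": "arm_command", "data": {
  "steps": [
    [[0,0,0],[0,0,0],-0.15],
    [[0,0,0],[0,0,0],-0.05],
    [[0,0,0],[0,0,0],0.08],
    [[0,0,0],[0,0,0],0.08],
    [[0,0,0],[0,0,-0.02],0.08],
    [[0,0,0],[0,0,-0.05],0.08],
    [[0,0,0],[0,0,-0.1],0.2],
    [[0,0,0],[0,0,-0.15],1],
    [[0,0,0],[0,0,-0.17],1],
    [[0,0,0],[0,0,-0.17],1]
  ]
}}

```text
time: 51.68
eef_pos: [0.5093, -0.2291, 0.1935]
tcp_rot: [-0.066, 0.998, -0.002, 0.002]
contact_force: [0.4, -0.1, -1.1]
opening: 0.998
```

```bash
python3 -c "
from h import *
st();s,c=wp('w42')
go(.672,.328,.13,90)
"
```

```text
t 51.67 p [ 0.5093 -0.2291  0.1935] ang -172.5 F [ 0.4 -0.1 -1.1] op 0.998
turn [-0.001, 0.003, 1.702] shift [-0.235, 0.5304, 0.0602] rows>= 10.0
```

View pics/w42.png

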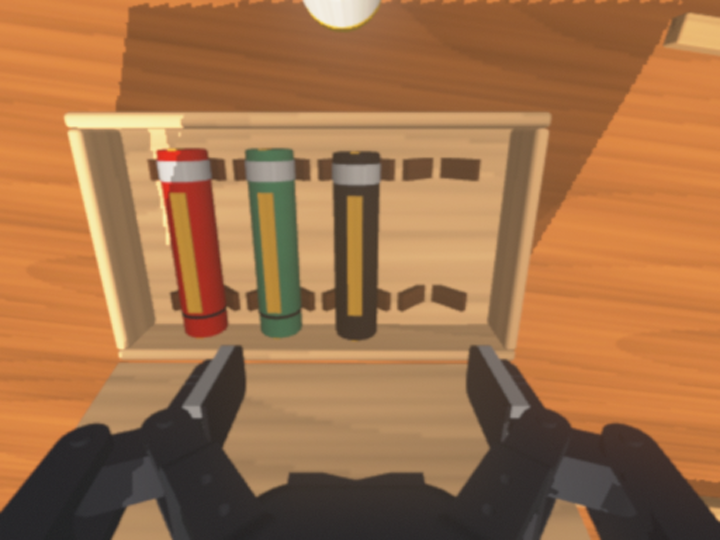

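>>> {"op": "arm_command", "data": {
  "steps": [
    [[0,0,0.15],[0,0.05,0],1],
    [[0,0,0.32],[0,0.1,0],1],
    [[0,0,0.49],[0,0.16,0],1],
    [[0,0,0.66],[0,0.22,0],1],
    [[0,0,0.83],[-0.02,0.28,0],1],
    [[0,0,1.0],[-0.05,0.33,0],1],
    [[0,0,1.17],[-0.09,0.38,0],1],
    [[0,0,1.34],[-0.13,0.43,0.01],1],
    [[0,0,1.51],[-0.18,0.48,0.02],1],
    [[0,0.003,1.68],[-0.22,0.52,0.04],1],
    [[0,0.003,1.702],[-0.235,0.53,0.06],1],
    [[0,0.003,1.702],[-0.235,0.53,0.06],1]
  ]
}}

```text
time: 53.22
eef_pos: [0.6688, 0.3283, 0.1201]
tcp_rot: [0.706, 0.708, -0.007, -0.003]
contact_force: [-0.8, -0.6, -1.2]
opening: 1.002
```

```bash
python3 -c "
from h import *
st();s,c=wp('w43')
strip(c,s,'blue',range(130,230),(150,330))
strip(c,s,'blue',range(135,150),(150,330))
strip(c,s,'blue',range(200,220),(150,330))
"
```

```text
t 53.23 p [0.6688 0.3283 0.1201] ang 90.1 F [-0.8 -0.6 -1.2] op 1.002
blue axis x 0.6730 at y 0.3320  halfwidth 15.4mm strip off -1.5mm w 10.7 -> phi -4.8
blue axis x 0.6726 at y 0.3693  halfwidth 15.5mm strip off -1.0mm w 10.7 -> phi -3.2
blue axis x 0.6731 at y 0.3093  halfwidth 15.3mm strip off -1.6mm w 10.6 -> phi -4.9
```

View pics/w43.png

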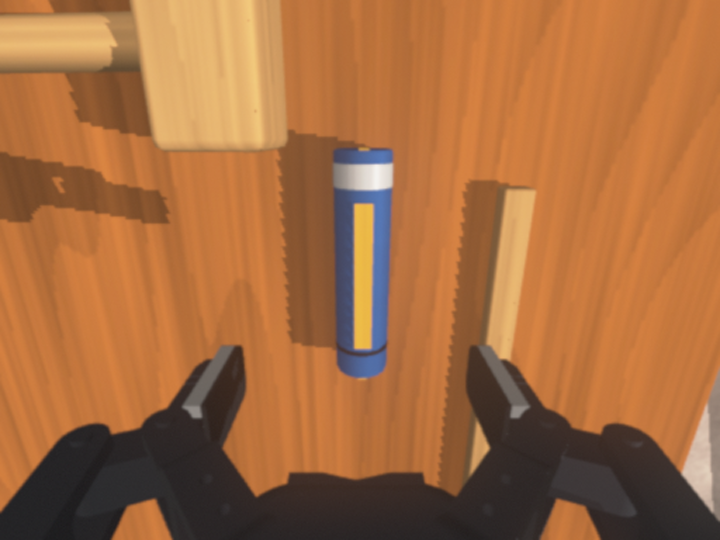

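```bash
python3 -c "
from h import *
go(.671,.3285,.0055,90)
"
```

```text
turn [-0.011, 0.004, 0.001] shift [0.0015, 0.0029, 0.1176] rows>= 2.0
```

>>> {"op": "arm_command", "data": {
  "steps": [
    [[-0.008,0.003,0],[0.001,0.002,0.05],1],
    [[-0.011,0.004,0],[0.0015,0.003,0.095],1],
    [[-0.011,0.004,0],[0.0015,0.003,0.11],0.6],
    [[-0.011,0.004,0],[0.0015,0.003,0.1165],0.2],
    [[-0.011,0.004,0],[0.0015,0.003,0.1176],0.1],
    [[-0.011,0.004,0],[0.0015,0.003,0.1176],0.1],
    [[-0.011,0.004,0],[0.0015,0.003,0.1176],0.1]
  ]
}}

```text
time: 54.15
eef_pos: [0.6721, 0.3288, 0.0073]
tcp_rot: [0.707, 0.708, 0.001, 0.001]
contact_force: [-0.8, 0.3, -0.1]
opening: 0.551
```

```bash
python3 -c "
from h import *
st();s,c=wp('w44')
strip(c,s,'blue',range(195,220))
"
```

```text
t 54.15 p [0.6721 0.3288 0.0073] ang 90.1 F [-0.8  0.3 -0.1] op 0.551
blue axis x 0.6711 at y 0.3592  halfwidth 17.4mm strip off 0.4mm w 10.5 -> phi 1.2
```

View pics/w44.png

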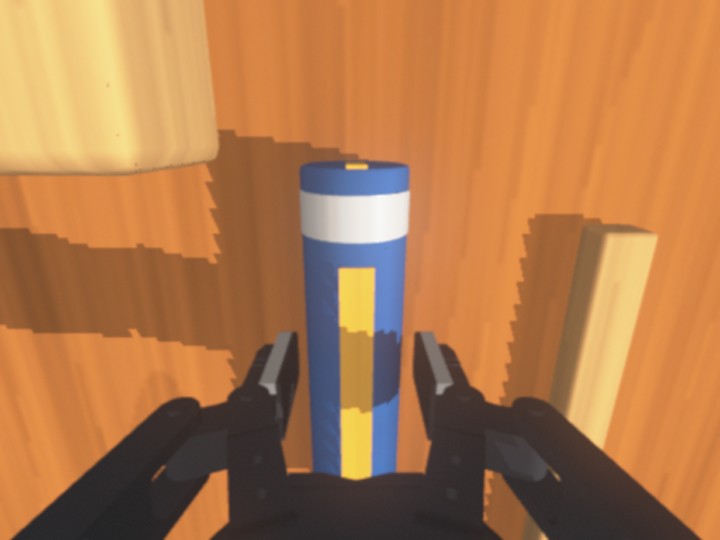

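Handle 1 mm to −x of the TCP, φ≈+1; shift −1.2 mm and close.

>>> {"op": "arm_command", "data": {
  "steps": [
    [[0,0,0],[0,-0.0012,0.001],0.1],
    [[0,0,0],[0,-0.0012,0.0013],0.0],
    [[0,0,0],[0,-0.0012,0.0013],-0.1],
    [[0,0,0],[0,-0.0012,0.0013],-0.2],
    [[0,0,0],[0,-0.0012,0.0013],-0.35],
    [[0,0,0],[0,-0.0012,0.0013],-0.5],
    [[0,0,0],[0,-0.0012,0.0013],-0.5]
  ]
}}

```text
time: 55.08
eef_pos: [0.6708, 0.3288, 0.0058]
tcp_rot: [0.707, 0.708, 0.001, 0.001]
contact_force: [0.3, 0.5, 1.3]
opening: 0.403
```

```bash
python3 -c "
from h import *
st();s,c=wp('w45')
strip(c,s,'blue',range(195,220))
endoff(c,s,(355*512/720,161*512/720))
go(.4996,-.1637,.115,187.5)
"
```

```text
t 55.08 p [0.6708 0.3288 0.0058] ang 90.1 F [0.3 0.5 1.3] op 0.403
blue axis x 0.6704 at y 0.3598  halfwidth 17.4mm strip off 0.1mm w 10.5 -> phi 0.3
end offset mm 2.6
turn [0.003, 0.002, -1.7] shift [-0.4922, -0.1716, -0.1101] rows>= 10.0
```

View pics/w45.png

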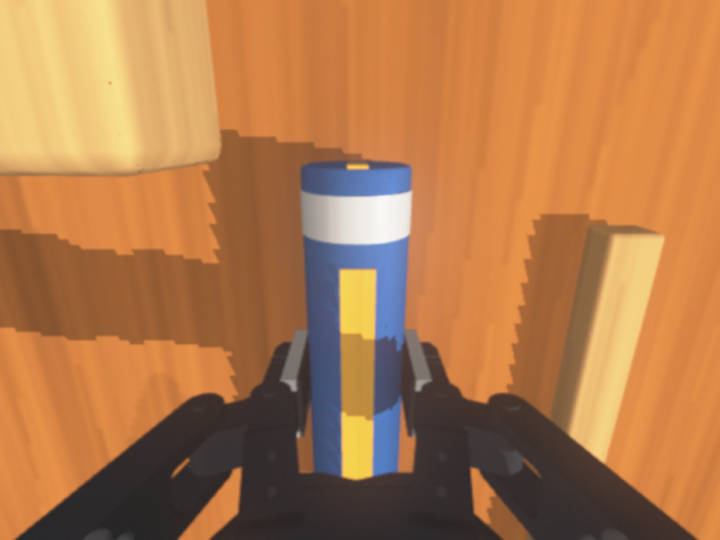

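>>> {"op": "arm_command", "data": {
  "steps": [
    [[0,0,0],[0,0,-0.015],-0.5],
    [[0,0,0],[0,0,-0.055],-0.5],
    [[0,0,0],[-0.02,-0.02,-0.1],-0.5],
    [[0,0,-0.17],[-0.06,-0.05,-0.112],-0.5],
    [[0,0,-0.34],[-0.1,-0.08,-0.115],-0.5],
    [[0,0,-0.51],[-0.14,-0.11,-0.115],-0.5],
    [[0,0,-0.68],[-0.18,-0.14,-0.115],-0.5],
    [[0,0,-0.85],[-0.23,-0.17,-0.115],-0.5],
    [[0,0,-1.02],[-0.28,-0.18,-0.115],-0.5],
    [[0,0,-1.19],[-0.33,-0.18,-0.115],-0.5],
    [[0,0,-1.36],[-0.38,-0.18,-0.115],-0.5],
    [[0,0,-1.53],[-0.43,-0.175,-0.115],-0.5]
  ]
}}

```text
time: 56.62
eef_pos: [0.4956, -0.1029, 0.1205]
tcp_rot: [0.017, 1.0, 0.0, 0.002]
contact_force: [-0.1, -0.6, -2.4]
opening: 0.404
```

```bash
python3 -c "
from h import *
st()
go(.5014,-.1634,.07,187.5)
"
```

```text
t 56.62 p [ 0.4956 -0.1029  0.1205] ang 178.1 F [-0.1 -0.6 -2.4] op 0.404
turn [0.001, 0.003, -0.165] shift [-0.0077, -0.0603, 0.0505] rows>= 2.0
```

>>> {"op": "arm_command", "data": {
  "steps": [
    [[0,0,-0.1],[-0.008,-0.04,0.0],-0.5],
    [[0,0,-0.165],[-0.008,-0.06,0.005],-0.5],
    [[0,0.003,-0.165],[-0.008,-0.0605,0.02],-0.5],
    [[0,0.003,-0.165],[-0.008,-0.0605,0.04],-0.5],
    [[0,0.003,-0.165],[-0.008,-0.0605,0.05],-0.5],
    [[0,0.003,-0.165],[-0.008,-0.0605,0.05],-0.5]
  ]
}}

```text
time: 57.38
eef_pos: [0.5007, -0.1623, 0.0692]
tcp_rot: [-0.066, 0.998, 0.001, -0.001]
contact_force: [0.1, -0.4, -0.9]
opening: 0.404
```

```bash
python3 -c "
from h import *
st();s,c=wp('w46')
go(.5014,-.1635,.0205,187.5)
"
```

```text
t 57.38 p [ 0.5007 -0.1623  0.0692] ang -172.5 F [ 0.1 -0.4 -0.9] op 0.404
turn [0.001, -0.0, 0.001] shift [0.0002, -0.0007, 0.0497] rows>= 1.0
```

View pics/w46.png

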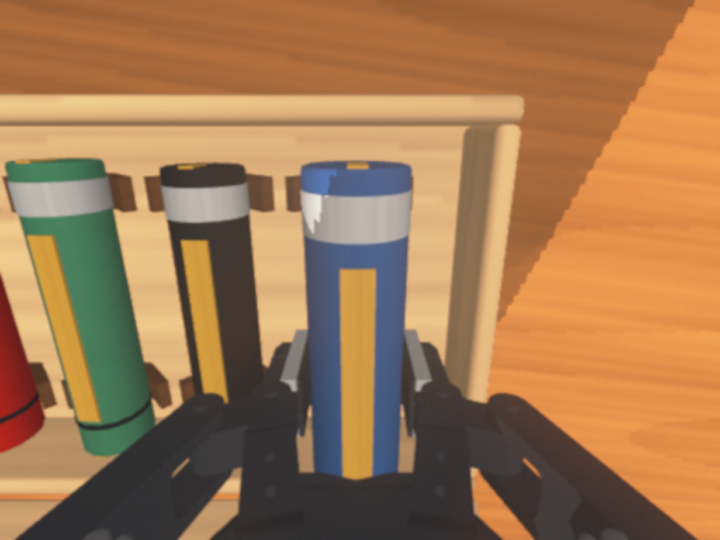

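>>> {"op": "arm_command", "data": {
  "steps": [
    [[0.001,0,0],[0,-0.0007,0.02],-0.5],
    [[0.001,0,0],[0,-0.0007,0.035],-0.5],
    [[0.001,0,0],[0,-0.0007,0.043],-0.5],
    [[0.001,0,0],[0,-0.0007,0.046],-0.5],
    [[0.001,0,0],[0,-0.0007,0.048],-0.5],
    [[0.001,0,0],[0,-0.0007,0.049],-0.5],
    [[0.001,0,0],[0,-0.0007,0.05],-0.5]
  ]
}}

```text
time: 58.3
eef_pos: [0.5023, -0.1642, 0.0212]
tcp_rot: [-0.066, 0.998, -0.001, 0.001]
contact_force: [-1.0, -1.5, 2.9]
opening: 0.403
```

```bash
python3 -c "
from h import *
st();s,c=wp('w47')
"
```

```text
t 58.3 p [ 0.5023 -0.1642  0.0212] ang -172.4 F [-1.  -1.5  2.9] op 0.403
```

View pics/w47.png

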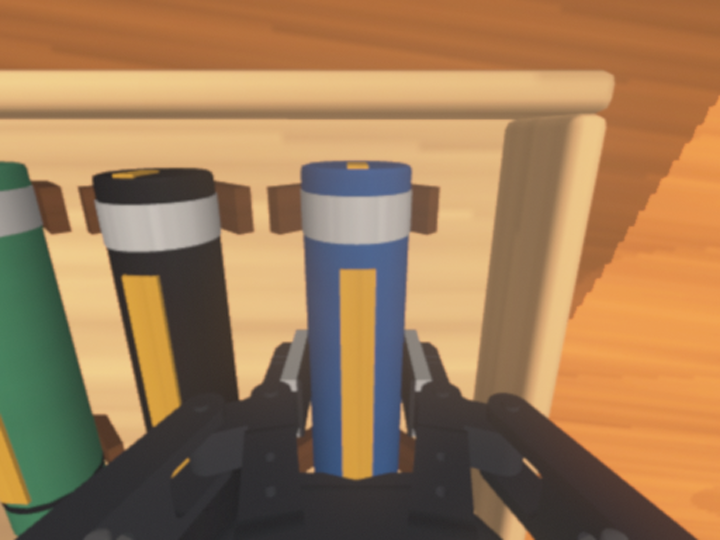

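>>> {"op": "arm_command", "data": {
  "steps": [
    [[0,0,0],[0,0,0],-0.15],
    [[0,0,0],[0,0,0],-0.05],
    [[0,0,0],[0,0,0],0.08],
    [[0,0,0],[0,0,0],0.08],
    [[0,0,0],[0,0,-0.02],0.08],
    [[0,0,0],[0,0,-0.05],0.08],
    [[0,0,0],[0,-0.01,-0.1],0.2],
    [[0,0,0],[0.02,-0.05,-0.15],0],
    [[0,0,0],[0.05,-0.09,-0.21],-0.5],
    [[0,0,0],[0.05,-0.09,-0.26],-1],
    [[0,0,0],[0.05,-0.09,-0.28],-1]
  ]
}}

```text
time: 59.72
eef_pos: [0.4648, -0.2615, 0.3062]
tcp_rot: [-0.065, 0.998, -0.003, 0.003]
contact_force: [0.0, -0.2, -0.7]
opening: -0.001
```

```bash
python3 -c "
from h import *
st();s,c=wp('w48')
s,c=cam('side');crop(c,180,130,400,340,3,'s4')
print(c['position'],c['rotation'])
"
```

```text
t 59.73 p [ 0.4648 -0.2615  0.3062] ang -172.5 F [ 0.  -0.2 -0.7] op -0.001
[ 0.32162155 -1.11450049  0.79030173] [ 0.50297662 -0.02973622 -0.03964874  0.86287789]
```

View pics/w48.png

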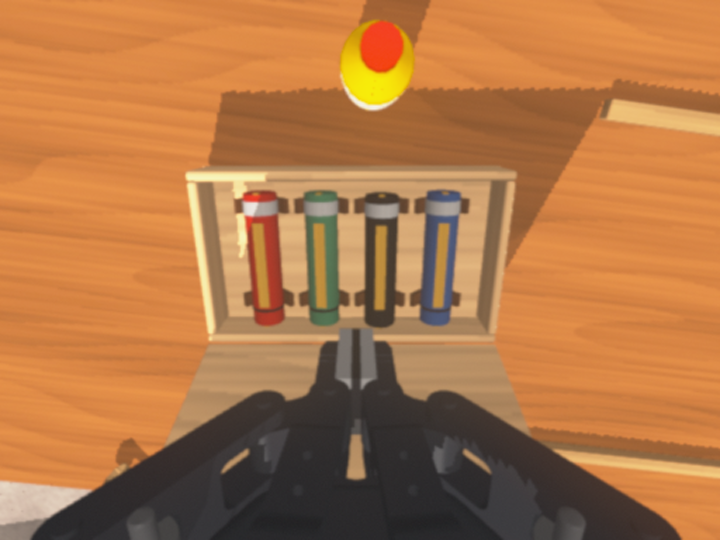

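View pics/s4.png

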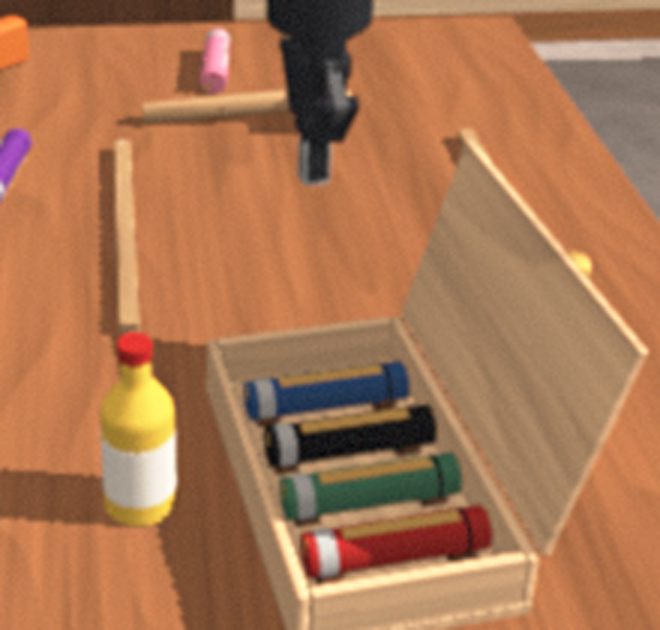

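```bash
cat >> h.py <<'E'
CC=np.array([.5125,-.2603]);EX=np.array([np.cos(np.radians(7.5)),np.sin(np.radians(7.5))]);EY=np.array([-EX[1],EX[0]])
def tri(c1,u1,c2,u2):
    o1,d1=rays(c1,u1);o2,d2=rays(c2,u2);d1=d1[0];d2=d2[0]
    A=np.c_[d1,-d2];t=np.linalg.lstsq(A,o2-o1,rcond=None)[0];p=o1+t[0]*d1;q=o2+t[1]*d2;return (p+q)/2,np.linalg.norm(p-q)
def lidpt(th,rho,ycase,dx=.011,dn=0):
    xl=.095-rho*np.cos(th)+(.008+dn)*np.sin(th)+dx; z=.06+rho*np.sin(th)+(.008+dn)*np.cos(th)
    p=CC+EX*xl+EY*ycase; return round(float(p[0]),4),round(float(p[1]),4),round(float(z),4)
E
python3 - <<'E'
from h import *
s,ct=cam('top');s,cs=cam('side')
for a,b in [((334.6,113.6),(336,174)),((461,93.6),(393.3,246.7))]:
    p,e=tri(ct,a,cs,b); l=p[:2]-CC; x=l@EX-.095; print(p.round(3),e.round(4),'case x from hinge',x.round(4),'y',(l@EY).round(4),'theta',np.arctan2(p[2]-.06,-x).round(3),'len',np.hypot(x,p[2]-.06).round(3))
for th in [1.8,1.7,1.6,1.5,1.2,.9,.6,.3,0]: print(th,lidpt(th,.14,.06))
E
```

```text
[ 0.635 -0.079  0.249] 0.0035 case x from hinge 0.0498 y 0.1642 theta 1.829 len 0.195
[ 0.678 -0.402  0.242] 0.0004 case x from hinge 0.0504 y -0.1619 theta 1.841 len 0.189
1.8 (0.649, -0.1818, 0.1945)
1.7 (0.6355, -0.1836, 0.1978)
1.6 (0.6217, -0.1854, 0.1997)
1.5 (0.6079, -0.1872, 0.2002)
1.2 (0.5669, -0.1926, 0.1934)
0.9 (0.5297, -0.1975, 0.1746)
0.6 (0.4997, -0.2015, 0.1457)
0.3 (0.4795, -0.2041, 0.109)
0 (0.471, -0.2053, 0.068)
```

```bash
python3 -c "
from h import *
st();go(.465,-.22,.34,187.5);go(.70,-.175,.33,187.5);go(.70,-.175,.205,187.5)"
```

```text
t 59.92 p [ 0.464  -0.2593  0.3003] ang -172.4 F [ 0.6 -1.1 -0.6] op -0.003
turn [-0.001, 0.001, 0.001] shift [-0.0062, 0.0388, -0.0397] rows>= 1.0
turn [-0.001, 0.001, 0.001] shift [-0.245, 0.0525, -0.0296] rows>= 5.0
turn [-0.001, 0.001, 0.001] shift [-0.245, 0.0526, 0.0954] rows>= 5.0
```

>>> {"op": "arm_command", "data": {
  "steps": [
    [[0,0,0],[0,0.03,-0.035],-1],
    [[0,0,0],[-0.04,0.05,-0.035],-1],
    [[0,0,0],[-0.09,0.053,-0.035],-1],
    [[0,0,0],[-0.14,0.053,-0.035],-1],
    [[0,0,0],[-0.19,0.053,-0.035],-1],
    [[0,0,0],[-0.24,0.053,-0.03],-1],
    [[0,0,0],[-0.245,0.053,-0.03],-1],
    [[0,0,0],[-0.245,0.053,-0.03],-1],
    [[0,0,0],[-0.245,0.053,0.0],-1],
    [[0,0,0],[-0.245,0.053,0.03],-1],
    [[0,0,0],[-0.245,0.053,0.06],-1],
    [[0,0,0],[-0.245,0.053,0.07],-1]
  ]
}}

```text
time: 61.42
eef_pos: [0.6977, -0.1745, 0.2281]
tcp_rot: [-0.066, 0.998, 0.0, -0.002]
contact_force: [0.2, -0.4, -0.1]
opening: 0.004
```

```bash
python3 -c "
from h import *
st();s,c=wp('w49');s,c=cam('side');crop(c,180,80,430,300,3,'s5')
go(.70,-.175,.205,187.5)"
```

```text
t 61.42 p [ 0.6977 -0.1745  0.2281] ang -172.5 F [ 0.2 -0.4 -0.1] op 0.004
turn [0.0, -0.001, 0.001] shift [-0.0013, -0.0005, 0.0246] rows>= 1.0
```

View pics/s5.png

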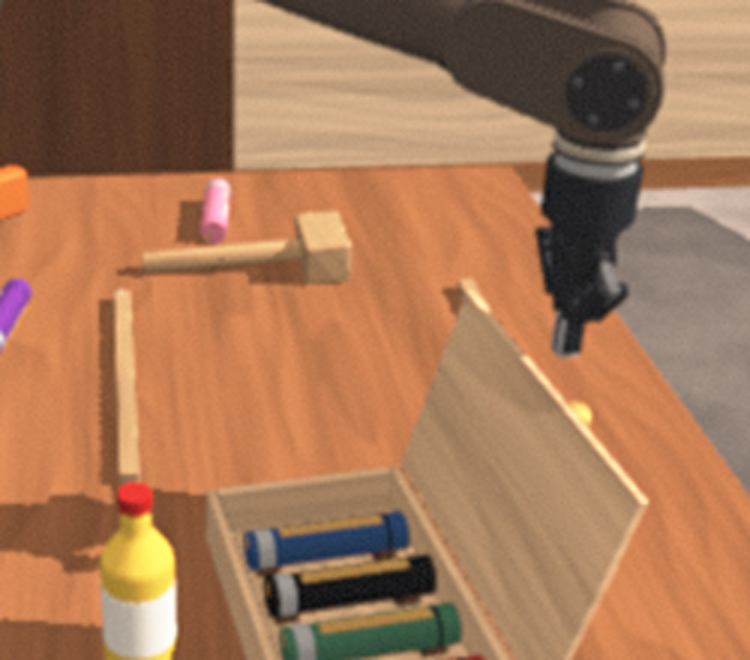

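View pics/w49.png

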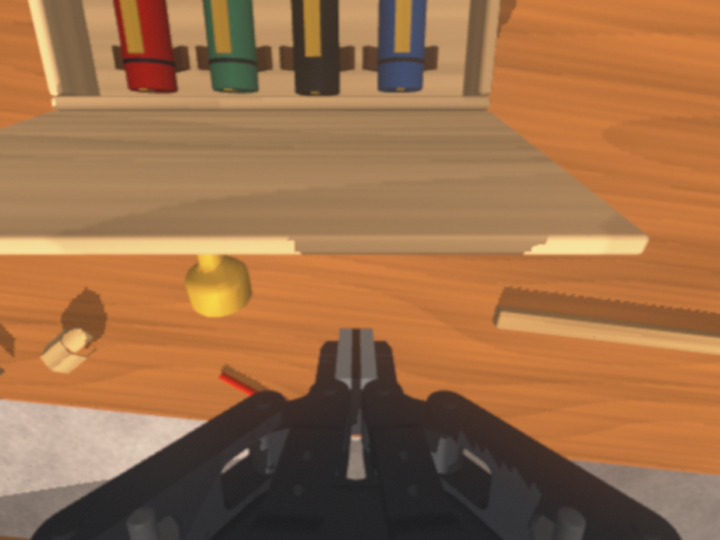

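>>> {"op": "arm_command", "data": {
  "steps": [
    [[0,0,0],[0,0,0.012],-1],
    [[0,0,0],[0,0,0.023],-1],
    [[0,0,0],[0.01,0,0.023],-1],
    [[0,0,0],[0.02,0,0.023],-1],
    [[0,0,0],[0.027,0,0.023],-1],
    [[0,0,0],[0.034,0,0.023],-1],
    [[0,0,0],[0.041,0,0.023],-1],
    [[0,0,0],[0.048,0,0.023],-1],
    [[0,0,0],[0.055,0,0.023],-1],
    [[0,0,0],[0.062,0,0.023],-1],
    [[0,0,0],[0.069,0,0.023],-1],
    [[0,0,0],[0.076,0,0.023],-1]
  ]
}}

```text
time: 63.02
eef_pos: [0.6251, -0.1848, 0.211]
tcp_rot: [-0.066, 0.998, -0.001, 0.003]
contact_force: [4.3, 2.3, 12.7]
opening: 0.001
```

```bash
python3 -c "
from h import *
st();s,c=wp('w50');s,c=cam('side');crop(c,180,80,430,300,3,'s6')
s=get_state();l=s['eef_pos'][:2]-CC;print('from hinge',l@EX-.095,l@EY)"
```

```text
t 63.02 p [ 0.6251 -0.1848  0.211 ] ang -172.5 F [ 4.3  2.3 12.7] op 0.001
from hinge 0.025728786826354516 0.060112975949138295
```

View pics/s6.png

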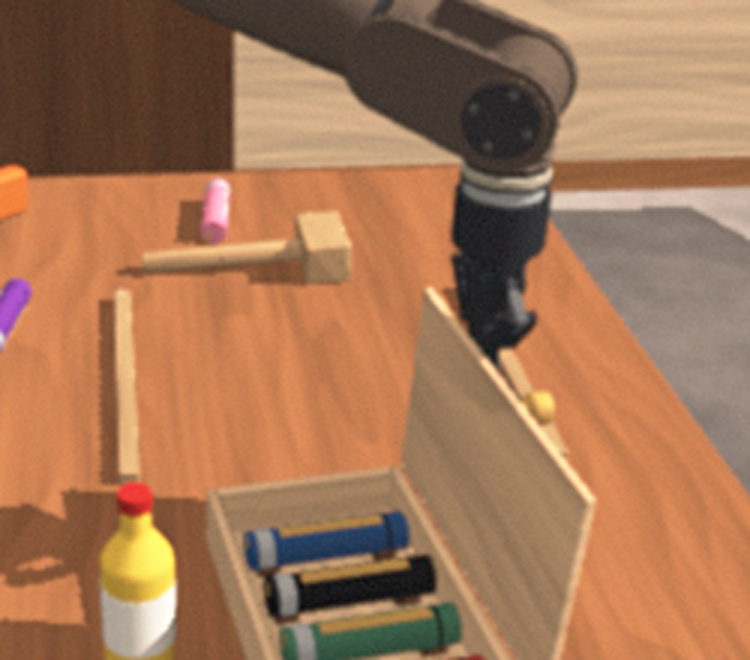

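>>> {"op": "arm_command", "data": {
  "steps": [
    [[0,0,0],[-0.004,0,0],-1],
    [[0,0,0],[-0.004,0,-0.01],-1],
    [[0,0,0],[-0.004,0,-0.02],-1],
    [[0,0,0],[-0.003,0,-0.022],-1],
    [[0,0,0],[0.003,0,-0.022],-1],
    [[0,0,0],[0.009,0,-0.022],-1]
  ]
}}

```text
time: 63.88
eef_pos: [0.6159, -0.1861, 0.2338]
tcp_rot: [-0.066, 0.998, -0.001, 0.003]
contact_force: [3.1, 0.0, 3.5]
opening: -0.002
```

```bash
python3 -c "
from h import *
st();s,c=wp('w51')
s=get_state();l=s['eef_pos'][:2]-CC;print('from hinge',l@EX-.095,l@EY)"
```

```text
t 63.88 p [ 0.6159 -0.1861  0.2338] ang -172.5 F [3.1 0.  3.5] op -0.002
from hinge 0.016458640907064004 0.060043809488875166
```

View pics/w51.png

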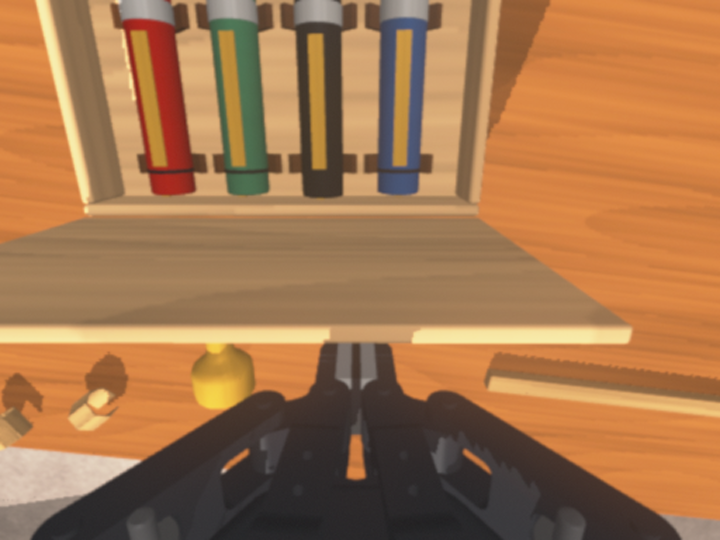

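>>> {"op": "arm_command", "data": {
  "steps": [
    [[0,0,0],[0.008,0,0.004],-1],
    [[0,0,0],[0.017,0,0.008],-1],
    [[0,0,0],[0.026,0,0.01],-1],
    [[0,0,0],[0.034,0,0.0115],-1],
    [[0,0,0],[0.042,0,0.013],-1],
    [[0,0,0],[0.05,0,0.015],-1],
    [[0,0,0],[0.058,0,0.017],-1],
    [[0,0,0],[0.066,0,0.02],-1],
    [[0,0,0],[0.073,0,0.023],-1],
    [[0,0,0],[0.081,0,0.027],-1],
    [[0,0,0],[0.088,0,0.031],-1]
  ]
}}

```text
time: 65.3
eef_pos: [0.5274, -0.1979, 0.2019]
tcp_rot: [-0.066, 0.998, -0.001, 0.002]
contact_force: [1.1, -0.4, 2.3]
opening: 0.001
```

```bash
python3 -c "
from h import *
st();s,c=wp('w52');s,c=cam('side');crop(c,180,80,430,300,3,'s7')
s=get_state();l=s['eef_pos'][:2]-CC;print('from hinge',l@EX-.095,l@EY)"
```

```text
t 65.3 p [ 0.5274 -0.1979  0.2019] ang -172.5 F [ 1.1 -0.4  2.3] op 0.001
from hinge -0.07274043222902125 0.06012163833222901
```

View pics/s7.png

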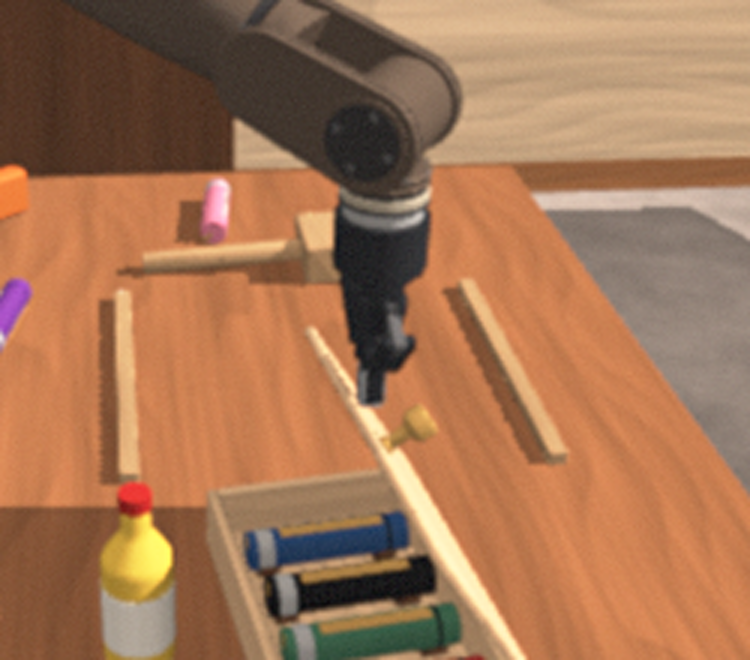

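View pics/w52.png

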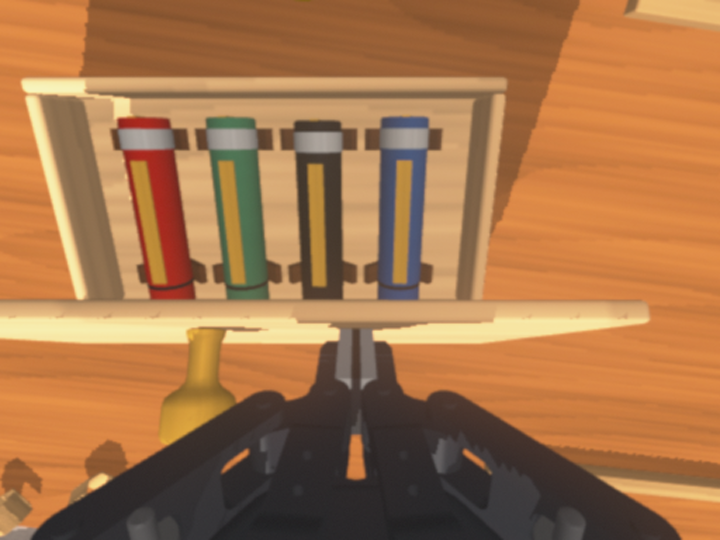

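>>> {"op": "arm_command", "data": {
  "steps": [
    [[0,0,0],[0.005,0,0.005],-1],
    [[0,0,0],[0.011,0,0.01],-1],
    [[0,0,0],[0.016,0,0.016],-1],
    [[0,0,0],[0.022,0,0.0215],-1],
    [[0,0,0],[0.027,0,0.028],-1],
    [[0,0,0],[0.031,0,0.0345],-1],
    [[0,0,0],[0.036,0,0.041],-1],
    [[0,0,0],[0.04,0,0.048],-1],
    [[0,0,0],[0.043,0,0.055],-1],
    [[0,0,0],[0.046,0,0.062],-1],
    [[0,0,0],[0.049,0,0.069],-1],
    [[0,0,0],[0.051,0,0.076],-1]
  ]
}}

```text
time: 66.9
eef_pos: [0.4761, -0.2046, 0.1244]
tcp_rot: [-0.065, 0.998, -0.001, 0.001]
contact_force: [0.4, 0.7, 1.3]
opening: -0.001
```

```bash
python3 -c "
from h import *
st();s,c=wp('w53');s,c=cam('side');crop(c,180,80,430,300,3,'s8')
s=get_state();l=s['eef_pos'][:2]-CC;print('from hinge',l@EX-.095,l@EY)"
```

```text
t 66.9 p [ 0.4761 -0.2046  0.1244] ang -172.5 F [0.4 0.7 1.3] op -0.001
from hinge -0.12419766070178445 0.06040272589696079
```

View pics/s8.png

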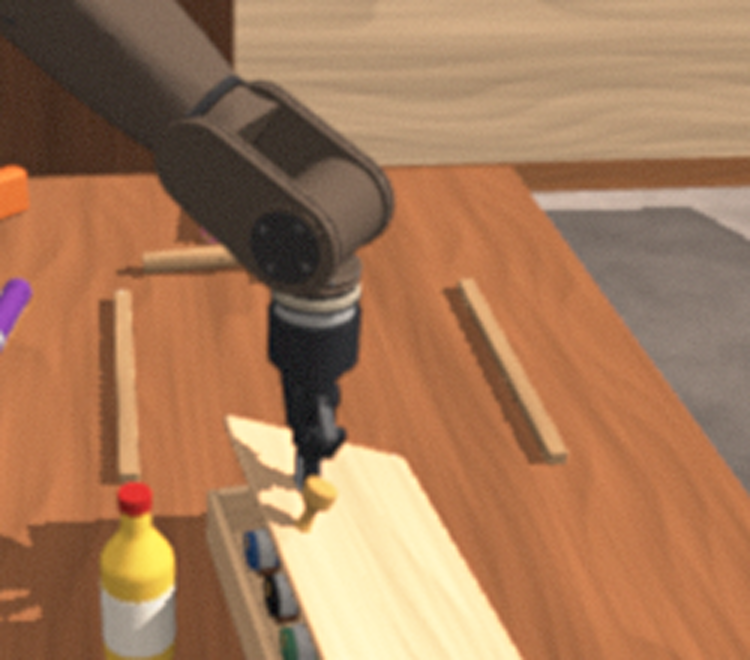

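>>> {"op": "arm_command", "data": {
  "steps": [
    [[0,0,0],[0.002,0,0.007],-1],
    [[0,0,0],[0.004,0,0.014],-1],
    [[0,0,0],[0.004,0,0.021],-1],
    [[0,0,0],[0.005,0,0.028],-1],
    [[0,0,0],[0.006,0,0.034],-1],
    [[0,0,0],[0.007,0,0.04],-1],
    [[0,0,0],[0.008,0,0.045],-1],
    [[0,0,0],[0.008,0,0.049],-1],
    [[0,0,0],[0.008,0,0.052],-1],
    [[0,0,0],[0.008,0,0.054],-1]
  ]
}}

```text
time: 68.25
eef_pos: [0.4677, -0.2053, 0.0694]
tcp_rot: [-0.065, 0.998, -0.0, 0.001]
contact_force: [-1.2, 0.2, 2.4]
opening: -0.003
```

```bash
python3 -c "
from h import *
st();s,c=wp('w54');s,c=cam('side');crop(c,180,80,430,300,3,'s9')"
```

```text
t 68.25 p [ 0.4677 -0.2053  0.0694] ang -172.5 F [-1.2  0.2  2.4] op -0.003
```

View pics/s9.png

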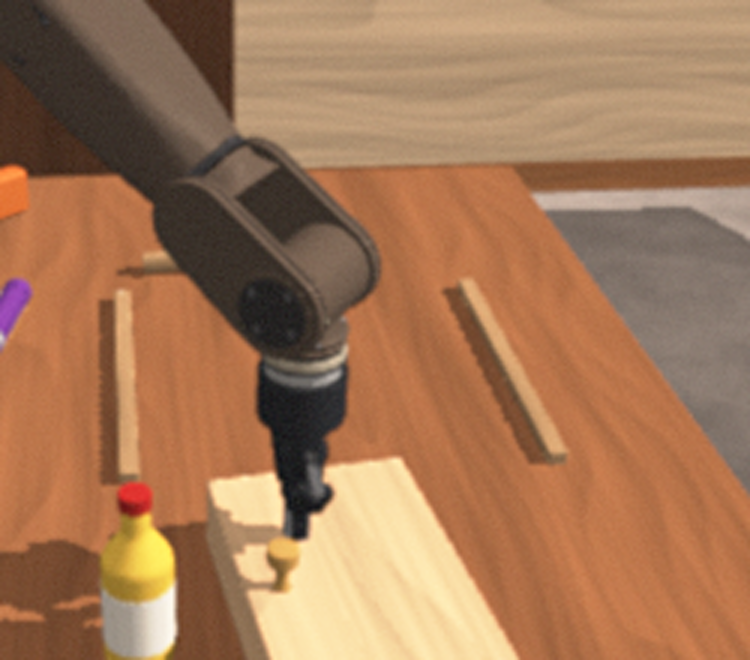

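Nearly closed; press down slowly until the force rises.

>>> {"op": "arm_command", "data": {
  "steps": [
    [[0,0,0],[0,0,0.001],-1],
    [[0,0,0],[0,0,0.002],-1],
    [[0,0,0],[0,0,0.003],-1],
    [[0,0,0],[0,0,0.003],-1]
  ]
}}

```text
time: 68.85
eef_pos: [0.4681, -0.2054, 0.0685]
tcp_rot: [-0.065, 0.998, -0.0, 0.0]
contact_force: [-5.8, 1.8, 11.9]
opening: -0.0
```

>>> {"op": "arm_command", "data": {
  "steps": [
    [[0,0,0],[0,0,0.002],-1],
    [[0,0,0],[0,0,0.003],-1],
    [[0,0,0],[0,0,0.003],-1]
  ]
}}

```text
time: 69.22
eef_pos: [0.4681, -0.2054, 0.0684]
tcp_rot: [-0.066, 0.998, 0.0, -0.001]
contact_force: [-8.3, 3.8, 18.4]
opening: -0.001
```

Hard stop reached (18 N, no further movement): closed. Retreat upward.

>>> {"op": "arm_command", "data": {
  "steps": [
    [[0,0,0],[0,0,-0.01],-1],
    [[0,0,0],[0,0,-0.05],-1],
    [[0,0,0],[0,0,-0.1],-1],
    [[0,0,0],[0,0.04,-0.15],-1],
    [[0,0,0],[0,0.09,-0.2],-1],
    [[0,0,0],[0,0.14,-0.2],-1],
    [[0,0,0],[0,0.2,-0.2],-1],
    [[0,0,0],[0,0.25,-0.2],-1],
    [[0,0,0],[0,0.3,-0.2],-1],
    [[0,0,0],[0,0.3,-0.2],-1],
    [[0,0,0],[0,0.3,-0.2],-1]
  ]
}}

```text
time: 70.6
eef_pos: [0.4292, 0.0917, 0.2688]
tcp_rot: [-0.066, 0.998, 0.0, -0.001]
contact_force: [-0.5, -0.4, 0.2]
opening: 0.005
```

```bash
python3 -c "
from h import *
st();s,c=cam('side','s10');crop(c,180,130,430,350,3,'s10c');s,c=cam('top','t10')"
```

```text
t 70.6 p [0.4292 0.0917 0.2688] ang -172.4 F [-0.5 -0.4  0.2] op 0.005
```

View pics/s10c.png

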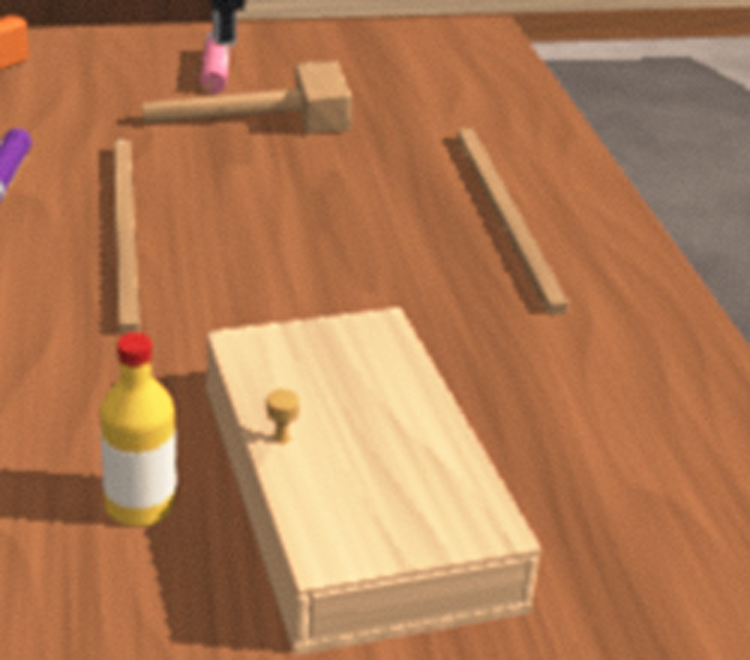

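View pics/t10.png

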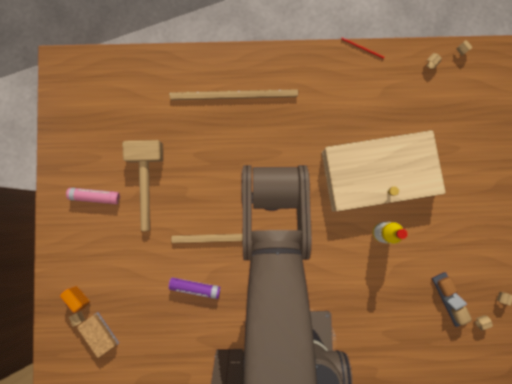

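Lid is flat and flush; the bottle, mallet and look-alikes are undisturbed.

```bash
python3 -c "
from plant import *
print(sign_off())"
```

```text
the job is handed in; nothing more can be done
None
```

The job is done and handed in at about 71 s. All four handles are in the case inlay up, and the lid is closed.

- **Rolling:** I rolled each handle along the bench inside a loose finger cage. Blue got knocked against the far batten partway through, so I rolled it again. An overview picture then showed all four lying inlay up at once.
- **Placing:** Just before lifting, each inlay was within about 3° of straight up. Red, green, black and blue went into pairs 0, 1, 2 and 3. Pictures taken as the lid started down showed them square in the cradles with the inlays still up. I could not see them after the lid closed.
- **Lid:** I closed it gently by pushing on its outer face. At the bottom I pressed until it stopped moving, at 18 N with the fingertips at 68 mm, where a closed lid should be. The side and top pictures show it flat and flush.
- **Force during closing:** There was one reading of about 13 N while first pushing the lid, where part of the gripper seems to have touched its edge. I raised the tool before going on, and this stayed well under the 40 N limit.
- **Bystanders:** The bottle, mallet and the pink and purple look-alikes are where they started.
- **Measurement errors:** The strip-angle script misread black and once blue because of shadow. For those I judged the angle from the picture instead.

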